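Put the puncture kit back on its outlines

TASK

Put each of the four loose repair things - the glass jar, the purple tire lever, the chrome valve core tool and the blue rasp - on the dark mat that carries its own outline, centred on the outline and, for the three long ones, lying along it (either end first is fine). Keep the jar upright all the time and leave everything standing flat, released and still. Do not shift the black inflator or the yellow patch tin.

Things in the scene. Friction and masses are not known exactly. Their poses are not given: they have to be found in the camera images.
- jar_mid (a point): Centre, half-way up, of a small upright round glass jar of green glass with a red twist cap: 52 mm diameter, 62 mm high, about 0.16 kg; this point lies 31 mm above its base, z up along its axis. Loose.
- lever_mid (a point): Centre, half-way up, of a purple plastic tire lever lying flat: 110 mm long along y, 18 mm wide (x) and 12 mm high over the middle 84 mm, with a lower spoon end 24 mm wide at +y and a 14 mm tail at -y; this point lies 6 mm above its underside; z up. Grip it across x. Loose, about 50 g.
- valve_tool_mid (a point): Centre, half-way up, of a chrome double-ended valve core tool lying flat: 74 mm long along y, with a ribbed square barrel 16 mm wide (x), 14 mm high and 34 mm long in the middle and a 9 mm round stem at each end; this point lies 7 mm above its underside; z up. Grip the barrel across x. Loose, about 60 g.
- rasp_mid (a point): Centre, half-way up, of a blue metal rasp lying flat: 136 mm long along y, 14 mm high, handle half (-y) 20 mm wide, toothed half (+y) 24 mm wide (x) with thin steel ridges on top; this point lies 7 mm above its underside; z up. Grip it across x at the middle. Loose, about 0.14 kg.
- jar_mat: Mat for the jar: a cream disc with a red rim, 58 mm across. Fixed dark rubber mat, 60 x 154 mm, 4 mm thick, lying flat on the tiles; origin at the centre of its underside, y along its length, z up. The outline is centred on the mat and runs along y.
- lever_mat: Mat for the tire lever: a cream lever shape broadly edged in light purple, 122 mm long and 26 to 36 mm wide. Fixed dark rubber mat, 60 x 154 mm, 4 mm thick, lying flat on the tiles; origin at the centre of its underside, y along its length, z up. The outline is centred on the mat and runs along y.
- valve_tool_mat: Mat for the valve core tool: a short cream shape broadly edged in silver-grey, 86 mm long, a wider barrel in the middle with a narrow stem at each end. Fixed dark rubber mat, 60 x 154 mm, 4 mm thick, lying flat on the tiles; origin at the centre of its underside, y along its length, z up. The outline is centred on the mat and runs along y.
- rasp_mat: Mat for the rasp: a cream shape broadly edged in bright blue, 147 mm long and 32 to 36 mm wide. Fixed dark rubber mat, 60 x 154 mm, 4 mm thick, lying flat on the tiles; origin at the centre of its underside, y along its length, z up. The outline is centred on the mat and runs along y.
- inflator: Bystander: black plastic rechargeable inflator lying on its back, 48 x 118 mm and 40 mm high (toggle to 52 mm), with a 12 mm brass nozzle beyond +y; origin at the centre of its underside, y along its length. Loose; stays where it is.
- patch_tin: Bystander: yellow and green patch tin, 55 (x) x 80 (y) mm, 22 mm high; origin at the centre of its underside. Loose; stays where it is.
Things that resemble listed ones, but are neither listed nor needed, are in the scene too. Leave any turquoise look-alike of the part that bears jar_mid alone.

How it is judged (in metres and radians):
At the end, for the whole second after the job is handed in: Each thing rests on the mat with its own outline, its centre within 13 mm (horizontally) of the mat's centre, flat or upright within 0.12 rad and within 4 mm of its resting height, the three long ones within 0.2 rad of the mat's length (either way round), all still (horizontal distance between jar_mid and jar_mat below 0.013 m and z of jar_mid in the frame of jar_mat between 0.031 and 0.039 m and angle between each of jar_mid, lever_mid, valve_tool_mid, rasp_mid's own z axis and vertical below 0.12 rad and linear speed of each of jar, lever, valve_tool, rasp below 0.02 m/s and horizontal distance between lever_mid and lever_mat below 0.013 m and z of lever_mid in the frame of lever_mat between 0.006 and 0.014 m and angle between the y axis of lever_mid and the y axis of lever_mat, either way round below 0.2 rad and horizontal distance between valve_tool_mid and valve_tool_mat below 0.013 m and z of valve_tool_mid in the frame of valve_tool_mat between 0.007 and 0.015 m and angle between the y axis of valve_tool_mid and the y axis of valve_tool_mat, either way round below 0.2 rad and horizontal distance between rasp_mid and rasp_mat below 0.013 m and z of rasp_mid in the frame of rasp_mat between 0.007 and 0.015 m and angle between the y axis of rasp_mid and the y axis of rasp_mat, either way round below 0.2 rad); the robot touches nothing.
It fails at once if the jar is tipped by more than 0.5 rad (angle between jar_mid's own z axis and vertical above 0.5 rad).
It fails at once if the inflator is shifted by more than 15 mm (distance of inflator from where it was at the start of the episode above 0.015 m).
It fails at once if the patch tin is shifted by more than 15 mm (distance of patch_tin from where it was at the start of the episode above 0.015 m).
It also fails if it takes over 120 s, if anything falls off the work surface, if the arm or the gripper's body presses on something with over 40 N, if the wrist force passes 120 N, or if a joint passes its speed limit or range.

ROBOT

A 6-joint arm with a two-finger parallel gripper is mounted at the origin on the work surface. World frame = base frame: x ahead of the robot, y to its left, z up, the work surface at z = 0. Lengths are in mm, angles in rad, forces in N, time in s.
With the tool pointing down it reaches from about 275 to 750 mm from the base axis. Payload 10.2 kg.
Tool frame: the origin (TCP) lies at the very end of the fingers, on their centre line; the grasp point (between the pads) lies 19 mm behind it; y points along the fingers, x is the direction in which the jaws open and shut, and the axes are right-handed (so a half turn about y gives the same grasp; the last joint's range is limited). The gripper opens to 85 mm and grips with 20 to 120 N. Pads are 22 mm wide; open, the fingers measure 114 mm over their backs; the gripper's body (76 mm by 85 mm) begins 54 mm behind the grasp point. The pads swing forward as they close: fully open they stand 13 mm farther back than shut.
Start: joints at [0.983, 0.313, 1.498, -0, 1.331, -0.223], TCP at [187.313, 490.454, 231.294] pointing down, gripper open.
Joint ranges: [-2.94, 2.94], [-0.97, 2.17], [0.19, 2.56], [-1.23, 4.37], [0.02, 3.11], [-2.88, 2.88]. Speed limits (rad/s): [2.39, 2.39, 3.01, 3.14, 3.14, 3.14].

INTERFACE

Orientations are given as a unit quaternion [w, x, y, z].
In Python, from rig import telemetry, imaging, ctrl gives the robot as it stands.
- The arm moves only by the shell command python3 -m handwheel 'ROWS' [FORCE]. ROWS is JSON, a list of rows, each an object with "delta_pos": the shift along the tool's x, y, z in cm, a list of three; "twist": the turn, a rotation vector about the tool's x, y, z in rad, a list of three; "jaw": the opening, from 0 (shut) to 1 (fully open). A call has exactly 10 rows; each row is the pose to reach, as a shift and turn from the pose commanded when the call began, along the tool's axes at that moment; what a row does not reach only later rows make up. A row lasts 1/12 s, in which the tool goes at most 41.7 mm and 7.16 degrees, less where a joint would pass 70% of its speed; a pose out of reach is approached as far as the arm can. A call with a gripper value outside its range is refused whole. The fingers move at their own pace and stop on an object; FORCE is the grip in N (left out, the last holds). Time passes only in rows, so rows that repeat a pose let the fingers close, or fill a call up. It gives the time, the measured TCP pose, the force and the opening at its end, in the units of the state.
- telemetry.sense(): the state, without advancing time (a new reading comes with each control period).
- imaging.capture(name): name is "side" or "top"; returns a dict with "frame" (384x512x3 uint8, red, green, blue), "z_map" (384x512 float32, mm along the optical axis (not along the pixel's ray), 0 where there is no reading), "fx", "fy", "cx", "cy" (pixels), "D" ([k1, k2, p1, p2, k3] as OpenCV has them; the pictures are not rectified), "rvec" (rotation vector, rad) and "tvec" (3), from world to camera coordinates, as OpenCV has them. Camera axes: x right, y down, z forward; pixel columns grow to the right and rows downward; lengths in mm; the calibration is good to about 2 mm. A picture is of the moment at which its call begins.
- ctrl.finish_job(): hands the job in, once; it reports no verdict.
The state is a dict: "time_s": time; "joints": joint angles; "dq": joint speeds; "tau": joint torques, N m; "eef_pos": TCP position; "ee_rot": TCP orientation; "force": force on the tool from outside, world axes, zero at the start; "wrist_torque": the same for the moment, N m; "grip_width": opening from 0.0 (shut) to 1.0 (fully open).
Only numpy, scipy, OpenCV 4.12 (cv2) and the standard library are available. Lean on these libraries where they do the work, as an engineer would, in place of code of your own. Each camera call takes 0.05 s, during which the arm holds its last target.

## Working session

There is one attempt and no reset: what is moved stays moved. The work goes in short steps, Python scripts to look and compute and a shell command to move; the robot and the scene stay as the last step left them, time stands still between calls to the robot, and variables do not carry over. Pictures are saved under pics/ and viewed, and the job is handed in when it is done.

```bash
ls; mkdir -p pics; python3 - <<'E'
from rig import telemetry, imaging
import cv2
print(telemetry.sense())
for n in("top","side"):
    c=imaging.capture(n)
    cv2.imwrite(f"pics/{n}0.png",cv2.resize(c["frame"][:,:,::-1],(800,600),interpolation=cv2.INTER_CUBIC))
    print(n,{k:c[k] for k in c if k not in("frame","z_map")})
E
```

```text
pics
{'time_s': 0.0, 'joints': array([ 9.82607122e-01,  3.13446389e-01,  1.49842819e+00, -1.15996650e-05,
        1.33101325e+00, -2.23409474e-01]), 'dq': array([-3.41117543e-04,  8.86193034e-06,  4.95170679e-04,  1.85026407e-04,
        9.93433929e-04, -4.19674318e-05]), 'tau': array([-6.34415610e-04, -4.12270081e+01, -2.59744442e+01, -2.54200258e-04,
        4.20377110e-03,  3.03721959e-05]), 'eef_pos': array([187.16251882, 490.22926211, 230.7402768 ]), 'ee_rot': array([-0.58222262,  0.58256937,  0.40059324, -0.40144092]), 'force': array([ 0.9510806 ,  0.52281835, -0.44951592]), 'wrist_torque': array([ 0.02900624, -0.01427612, -0.00463599]), 'grip_width': 1.002581624097049}
top {'fx': 470.7224802641832, 'fy': 470.7224802641832, 'cx': 253.83670545350122, 'cy': 190.45378500408663, 'D': array([0.03831267, 0.        , 0.        , 0.        , 0.        ]), 'rvec': array([ 2.15518446, -2.10794809,  0.2382535 ]), 'tvec': array([ -27.7455138 ,  578.31764558, 1091.33268254])}
side {'fx': 460.5684334978986, 'fy': 460.5684334978986, 'cx': 255.38656411142333, 'cy': 191.93249675625066, 'D': array([-0.11658234,  0.        ,  0.        ,  0.        ,  0.        ]), 'rvec': array([ 0.25253348, -2.7698263 ,  1.26337306]), 'tvec': array([ 584.34243459,   97.10402657, 1237.50452133])}
```

View pics/top0.png

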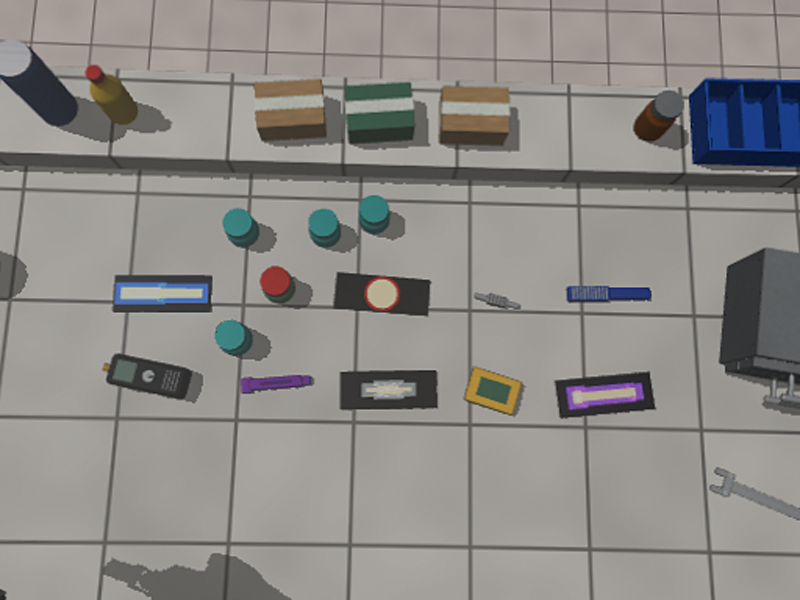

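View pics/side0.png

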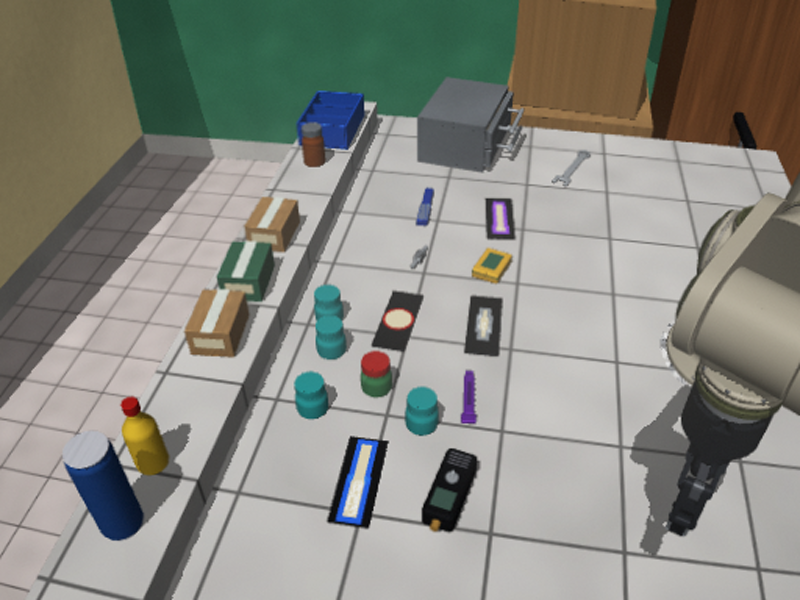

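Candidates (800x600 top picture): the red-capped jar is at (278,284). The turquoise look-alikes are at (240,227), (324,227), (374,212) and (234,337). The lever is (277,383), the valve tool (497,300; the wrench at (755,490) is not it), the rasp (608,294). Mats: rasp (162,293), jar (382,293), valve tool (389,390), lever (605,395). I choose the red cap over green glass. Next I measure everything and take a close crop.

```bash
cat > h.py <<'E'
from rig import telemetry, imaging
import cv2, numpy as np
from scipy.spatial.transform import Rotation as R
def ray(c,uv,z):
    K=np.array([[c["fx"],0,c["cx"]],[0,c["fy"],c["cy"]],[0,0,1]])
    p=cv2.undistortPoints(np.array(uv,float).reshape(-1,1,2),K,c["D"]).reshape(-1,2)
    M=cv2.Rodrigues(c["rvec"])[0]; o=-M.T@c["tvec"]
    d=np.c_[p,np.ones(len(p))]@M
    return o+d*((z-o[2])/d[:,2])[:,None]
def blob(c,roi,f,z,all=False):
    x0,y0,x1,y1=[int(v/1.5625) for v in roi]
    im=c["frame"][y0:y1,x0:x1].astype(int); hsv=cv2.cvtColor(c["frame"][y0:y1,x0:x1],cv2.COLOR_RGB2HSV).astype(int)
    m=f(im[...,0],im[...,1],im[...,2],hsv[...,0],hsv[...,1],hsv[...,2]).astype(np.uint8)
    n,l,s,_=cv2.connectedComponentsWithStats(m)
    if not all: m=(l==1+np.argmax(s[1:,4])).astype(np.uint8)
    ys,xs=np.nonzero(m)
    P=ray(c,np.c_[xs+x0,ys+y0],z)[:,:2].astype(np.float32)
    (cx,cy),(w,h),a=cv2.minAreaRect(P)
    a=a if w>h else a+90   # direction of long axis from +x
    a=(a+90)%180-90
    return np.round([cx,cy,max(w,h),min(w,h),a,len(P)],1), P.mean(0).round(1)
DARK=lambda r,g,b,h,s,v:(v<75)
RED=lambda r,g,b,h,s,v:((h<8)|(h>172))&(s>120)&(v>70)
PUR=lambda r,g,b,h,s,v:(h>125)&(h<160)&(s>110)
BLU=lambda r,g,b,h,s,v:(h>108)&(h<125)&(s>110)
GRY=lambda r,g,b,h,s,v:(v<150)
YEL=lambda r,g,b,h,s,v:(h>12)&(h<90)&(s>90)
def matm(r,g,b,h,s,v): # dark or bright-on-dark; hull via all dark
    return v<70
E
python3 - <<'E'
from h import *
c=imaging.capture("top")
for n,roi,f,z in [("jar",(255,255,300,300),RED,62),("lever",(230,365,325,400),PUR,8),("rasp",(560,280,660,308),BLU,12),("valve",(468,285,525,314),GRY,10),
 ("jar_mat",(325,265,440,320),DARK,4),("lever_mat",(545,365,665,425),DARK,4),("valve_mat",(330,362,445,418),DARK,4),("rasp_mat",(105,268,220,318),DARK,4),
 ("tin",(455,360,530,420),YEL,22),("infl",(95,345,195,405),DARK,40),
 ("t1",(220,205,260,245),lambda r,g,b,h,s,v:(h>80)&(h<95)&(s>100),55),("t2",(305,205,345,245),lambda r,g,b,h,s,v:(h>80)&(h<95)&(s>100),55),("t3",(212,315,255,355),lambda r,g,b,h,s,v:(h>80)&(h<95)&(s>100),55)]:
    print(n,*blob(c,roi,f,z,all="mat" in n))
im=c["frame"]
A=im[165:210,130:290];B=im[170:215,280:440];C=im[215:275,55:215];D=im[220:275,270:430]
rows=[cv2.resize(q[:,:,::-1],None,fx=2.5,fy=2.5,interpolation=cv2.INTER_CUBIC) for q in(A,B,C,D)]
W=np.vstack([np.hstack([rows[0],rows[1]]),np.hstack([rows[2][:137],rows[3][:137]])])
cv2.imwrite("pics/crop1.png",W);print(W.shape)
E
```

```text
jar [600.1 174.5  43.6  42.2 -88.5 269. ] [600.3 174.8]
lever [446.4 172.2 106.   20.5 -85.5 288. ] [447.2 176.6]
rasp [ 605.  -383.2   89.6   20.8   89.2  203. ] [ 606.5 -391.4]
valve [ 592.  -176.6   91.8   44.1  -88.6  311. ] [ 584.5 -171.3]
jar_mat [595.4   8.7 153.7  60.3  86.6 969. ] [594.7   8.1]
lever_mat [ 439.9 -351.8  153.2   59.5  -83.2  793. ] [ 439.9 -353.3]
valve_mat [ 440.4   -6.   152.4   59.5  -88.7 1089. ] [439.8  -5.7]
rasp_mat [587.4 360.7 153.8  59.4 -88.5 621. ] [585.1 355.2]
tin [ 441.2 -169.1   80.3   54.7   72.9  495. ] [ 440.6 -169.1]
infl [450.8 361.6 124.1  47.3  79.  740. ] [448.9 354.5]
t1 [694.9 239.2  44.2  41.1 -88.2 257. ] [694.8 240.2]
t2 [693.8 103.6  51.6  44.6   1.7 279. ] [696.2 105.8]
t3 [515.  241.4  47.7  45.  -32.3 299. ] [514.5 240.5]
(249, 800, 3)
```

View pics/crop1.png

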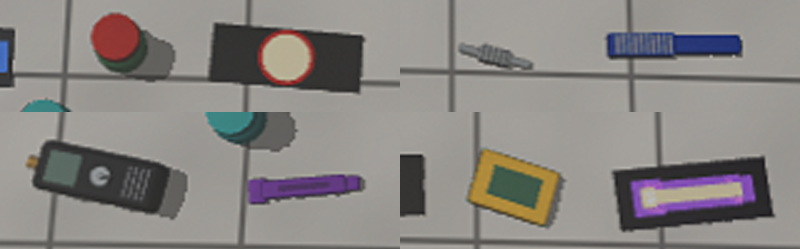

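The crop confirms it: the red cap over green glass is the jar. The mats fit 153x60 mm. The rasp and valve tool masks still need refining.

```bash
python3 - <<'E'
from h import *
c=imaging.capture("top"); s=imaging.capture("side")
for n,cc,roi,f,z in [("rasp",c,(560,280,660,308),lambda r,g,b,h,S,v:(S>60)&(b>r+15),10),
 ("valve",c,(468,288,525,312),lambda r,g,b,h,S,v:(v<135),9),("valve2",c,(468,288,525,312),lambda r,g,b,h,S,v:(v<120),9),
 ("leverS",s,(455,365,482,428),PUR,8),("leverT",c,(230,365,325,400),lambda r,g,b,h,S,v:(S>50),8),
 ("raspS",s,(412,182,440,230),lambda r,g,b,h,S,v:(S>60)&(b>r+15),10),("jarS",s,(355,350,400,378),RED,60),
 ("valveS",s,(405,240,432,272),lambda r,g,b,h,S,v:(v<135),9)]:
    print(n,*blob(cc,roi,f,z))
x=c["frame"][183:202,300:338];print(cv2.cvtColor(x,cv2.COLOR_RGB2GRAY)[::1,::2])
def z(im,a,b,k=10): return cv2.resize(im["frame"][a[0]:a[1],b[0]:b[1],::-1],(400,300),interpolation=cv2.INTER_NEAREST)
cv2.imwrite("pics/crop2.png",np.hstack([z(c,(178,208),(298,338)),z(s,(150,180),(250,290))]))
E
```

```text
rasp [ 605.8 -362.7  136.2   20.9  -88.6  401. ] [ 605.1 -363.2]
valve [ 590.9 -175.5   89.3   36.4  -88.6  251. ] [ 586.2 -170.3]
valve2 [ 590.8 -173.1   84.5   36.4  -88.6  192. ] [ 585.7 -171.2]
leverS [447.1 179.8 108.7  22.2 -82.9 215. ] [446.3 185.3]
leverT [445.5 173.3 108.5  22.7 -85.3 334. ] [446.9 177.8]
raspS [ 604.3 -357.2  146.    24.2  -87.5  149. ] [ 603.4 -350.3]
jarS [600.1 182.6  52.4  42.7 -78.6 238. ] [599.1 183.3]
valveS [ 587.  -170.7   73.3   21.1   82.9   61. ] [ 585.9 -172.2]
[[ 97 151 160 159 159 159 160 160 160 160 160 161 161 161 161 161 161 161
  160]
 [ 97 151 160 159 160 160 159 160 160 160 161 161 162 161 161 161 161 160
  161]
 [ 97 151 160 159 160 160 159 160 161 161 161 161 161 161 161 161 161 159
  160]
 [ 98 151 160 160 160 159 162 161 161 162 161 161 161 161 161 161 161 160
  160]
 [ 97 152 129 153 161 161 162 132 162 162 161 161 161 160 160 161 161 160
  160]
 [ 96 153 120 113 115 153 129  94 111 146 163 163 162 160 161 161 161 161
  160]
 [ 98 154 110 124 121 110 113 112  97  95 123 164 163 161 161 161 161 161
  160]
 [ 97 154  89 104 121 124 1
[... 245 characters left out ...]
 114 119 109  98  88 105 110 128 152 162 161
  160]
 [ 97 150 159 159 161 165  59  55  86 108 100  94 113 128 118 118 148 162
  160]
 [ 97 151 161 160 160 162 169  76  58  59  92  98  88 105 119 123 100 163
  159]
 [ 97 152 160 160 160 162 164 168 148 117  65  53  97  83  94 110  88 164
  161]
 [ 98 139 151 153 157 161 164 165 165 169 151 117 101 170 127  85  95 165
  162]
 [ 92  91  89  89  90  93  96 100 103 106 113 117 120 121 125 131 134 132
  136]
 [ 94  95  92  93  92  92  92  92  91  91  91  91  91  91  91  91  90  89
   88]
 [ 98 145 153 149 146 143 139 136 134 131 128 126 121 119 116 112 108 106
  103]
 [ 97 149 157 157 158 158 158 159 159 159 160 160 160 161 161 161 160 160
  161]]
```

View pics/crop2.png

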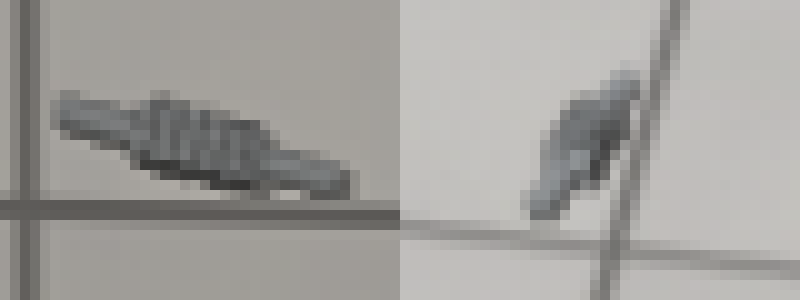

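```bash
python3 - <<'E'
from h import *
c=imaging.capture("top"); s=imaging.capture("side")
a=ray(c,[[304.3,189.3],[332.3,195.9]],7);d=a[1]-a[0];print("valve ends",a.round(1),a.mean(0).round(1),np.linalg.norm(d),np.degrees(np.arctan2(d[1],d[0])))
for n,roi in [("jar_mat",(370,288,425,352)),("lever_mat",(480,194,518,242)),("valve_mat",(462,292,505,358)),("rasp_mat",(325,432,390,530))]:
    print(n,*blob(s,roi,DARK,4,all=True))
# depth-based world points
def pts(c,roi):
    x0,y0,x1,y1=[int(v/1.5625) for v in roi]
    ys,xs=np.mgrid[y0:y1,x0:x1];zz=c["z_map"][y0:y1,x0:x1]
    K=np.array([[c["fx"],0,c["cx"]],[0,c["fy"],c["cy"]],[0,0,1]])
    p=cv2.undistortPoints(np.c_[xs.ravel(),ys.ravel()].astype(float).reshape(-1,1,2),K,c["D"]).reshape(-1,2)
    X=np.c_[p,np.ones(len(p))]*zz.reshape(-1,1); M=cv2.Rodrigues(c["rvec"])[0]
    return ((X-c["tvec"])@M)[zz.ravel()>0]
for nm,c2,roi in(("top",c,(225,365,330,400)),("side",s,(450,360,490,432)),("jt",c,(255,255,300,300)),("js",s,(350,345,400,400)),("rt",c,(555,280,665,310)),("rs",s,(408,182,445,232)),("vt",c,(465,285,530,315)),("vs",s,(405,240,432,272))):
    P=pts(c2,roi); h=P[:,2]; print(nm,np.percentile(h,[1,10,50,90,99]).round(1))
    t=50 if nm[0]=="j" else 5
    q=P[h>t];
    if len(q)>5: print(cv2.minAreaRect(q[:,:2].astype(np.float32)))
E
```

```text
valve ends [[ 594.9 -145.2    7. ]
 [ 579.5 -216.7    7. ]] [ 587.2 -180.9    7. ] 73.21162227474312 -102.11968240671193
jar_mat [594.7  13.6 151.2  58.4  86.9 492. ] [594.6  20. ]
lever_mat [ 439.3 -346.7  152.5   56.9  -83.3  204. ] [ 439.  -343.2]
valve_mat [ 4.398e+02 -1.000e-01  1.516e+02  5.730e+01 -8.780e+01  5.240e+02] [439.7   5.1]
rasp_mat [586.5 366.9 155.2  60.5 -88.8 616. ] [584.7 366.6]
top [-4.9 -2.4  1.  11.5 15.3]
((448.053955078125, 170.54266357421875), (153.6737823486328, 50.26335144042969), 88.9671630859375)
side [-4.3 -2.4  0.3 10.8 13.9]
((448.0572814941406, 177.54824829101562), (34.68058776855469, 110.07621765136719), 16.780628204345703)
jt [-4.4 -1.8  3.2 63.3 66.7]
((599.83203125, 175.81591796875), (45.50698471069336, 44.07188034057617), 89.59568786621094)
js [-3.5 -1.8  2.7 61.4 64. ]
((599.4225463867188, 177.92877197265625), (47.15679168701172, 44.643795013427734), 77.76174926757812)
rt [-4.8 -2.6  1.6 15.1 18.1]
((602.9288330078125, -367.9613342285156), (44.53463363647461, 145.85020446777344), 1.289626955986023)
rs [-6.2 -4.1 -0.9 12.  15.2]
((603.40966796875, -356.149169921875), (24.364517211914062, 141.81544494628906), 2.7373781204223633)
vt [-4.7 -2.9  0.4 11.2 17.4]
((595.4278564453125, -173.11361694335938), (39.94072341918945, 87.70215606689453), 0.8339782357215881)
vs [-4.  -2.   1.  12.2 16.1]
((587.6166381835938, -174.5655059814453), (77.17781066894531, 18.737613677978516), 78.85012817382812)
```

```bash
cat >> h.py <<'E'
def state():
    s=telemetry.sense(); q=s["ee_rot"]; return s,R.from_quat([q[1],q[2],q[3],q[0]])
def plan(x,y,z,ang):
    """ang: world angle (deg) of the object's long axis; jaws across it"""
    s,r=state(); T=r.as_matrix(); best=None
    for k in(90,-90):
        t=np.radians(ang+k); X=np.array([np.cos(t),np.sin(t),0]); Y=np.array([0,0,-1.]); 
        G=np.c_[X,Y,np.cross(X,Y)]
        rv=R.from_matrix(T.T@G).as_rotvec()
        if best is None or np.linalg.norm(rv)<np.linalg.norm(best): best=rv
    d=T.T@(np.array([x,y,z])-s["eef_pos"])/10
    print("t",round(s["time_s"],2),"pos",s["eef_pos"].round(1),"toolx yaw",np.degrees(np.arctan2(T[1,0],T[0,0])).round(1),"q",s["joints"].round(2),"F",s["force"].round(1),"w",round(float(s["grip_width"]),3))
    print("delta_cm",d.round(2),"twist",best.round(3))
E
python3 -c "
from h import *
plan(600,177.5,180,90)"
```

```text
t 0.35 pos [187.3 490.4 231.2] toolx yaw 69.1 q [ 0.98  0.31  1.5   0.    1.33 -0.22] F [-0.4  0.2  0.5] w 1.0
delta_cm [-14.5    5.12 -49.72] twist [ 0.     1.206 -0.   ]
```

```bash
python3 -m handwheel '[{"delta_pos":[-14.5,5.1,-49.7],"twist":[0,1.2,0],"jaw":1},{"delta_pos":[-14.5,5.1,-49.7],"twist":[0,1.2,0],"jaw":1},{"delta_pos":[-14.5,5.1,-49.7],"twist":[0,1.2,0],"jaw":1},{"delta_pos":[-14.5,5.1,-49.7],"twist":[0,1.2,0],"jaw":1},{"delta_pos":[-14.5,5.1,-49.7],"twist":[0,1.2,0],"jaw":1},{"delta_pos":[-14.5,5.1,-49.7],"twist":[0,1.2,0],"jaw":1},{"delta_pos":[-14.5,5.1,-49.7],"twist":[0,1.2,0],"jaw":1},{"delta_pos":[-14.5,5.1,-49.7],"twist":[0,1.2,0],"jaw":1},{"delta_pos":[-14.5,5.1,-49.7],"twist":[0,1.2,0],"jaw":1},{"delta_pos":[-14.5,5.1,-49.7],"twist":[0,1.2,0],"jaw":1}]' 40; python3 -c "
from h import *
plan(600,177.5,120,90)"
```

```text
time_s: 1.18
eef_pos: [519.1, 238.3, 190.3]
ee_rot: [0.707, -0.707, 0.0, -0.0]
force: [-0.1, 1.2, -0.4]
grip_width: 1.0
t 1.18 pos [519.1 238.3 190.3] toolx yaw -0.0 q [0.23 0.45 1.42 0.   1.28 0.23] F [-0.1  1.2 -0.4] w 1.0
delta_cm [ 8.09  7.03 -6.08] twist [-0.    -0.001  0.   ]
```

```bash
python3 -m handwheel '[{"delta_pos":[4,0,-3],"twist":[0,0,0],"jaw":1},{"delta_pos":[8.1,0,-6.1],"twist":[0,0,0],"jaw":1},{"delta_pos":[8.1,0,-6.1],"twist":[0,0,0],"jaw":1},{"delta_pos":[8.1,3,-6.1],"twist":[0,0,0],"jaw":1},{"delta_pos":[8.1,6,-6.1],"twist":[0,0,0],"jaw":1},{"delta_pos":[8.1,8,-6.1],"twist":[0,0,0],"jaw":1},{"delta_pos":[8.1,8,-6.1],"twist":[0,0,0],"jaw":1},{"delta_pos":[8.1,8,-6.1],"twist":[0,0,0],"jaw":1},{"delta_pos":[8.1,8,-6.1],"twist":[0,0,0],"jaw":1},{"delta_pos":[8.1,8,-6.1],"twist":[0,0,0],"jaw":1}]'; python3 -c "
from h import *
plan(600,177.5,15,90)
for n in('top','side'):
    c=imaging.capture(n); cv2.imwrite(f'pics/{n}1.png',cv2.resize(c['frame'][80:330,60:390,::-1],(660,500)))
"
```

```text
time_s: 2.02
eef_pos: [600.0, 179.6, 112.4]
ee_rot: [0.707, -0.707, -0.003, 0.001]
force: [0.4, -0.0, -0.4]
grip_width: 0.998
t 2.02 pos [600.  179.6 112.4] toolx yaw 0.4 q [ 0.1   0.64  1.32 -0.    1.18  0.1 ] F [ 0.4 -0.  -0.4] w 0.998
delta_cm [-0.03  9.74 -0.22] twist [-0.     0.006  0.003]
```

View pics/top1.png

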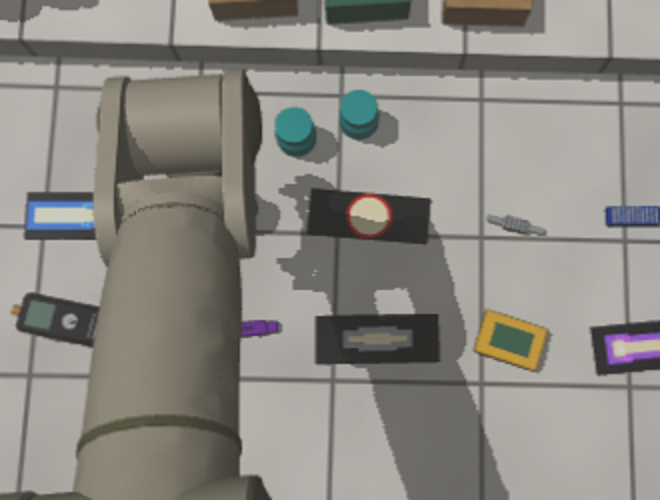

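View pics/side1.png

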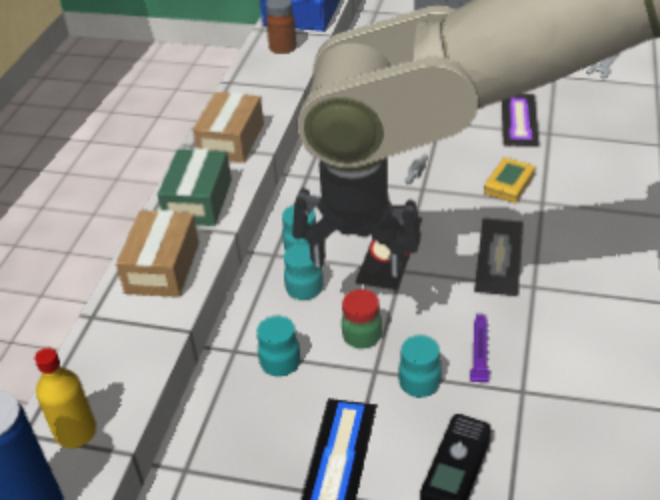

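The side view shows the open jaws (318,250) and (395,265) straddling the line to the jar at (361,318), with the turquoise ones clear. I descend and close.

```bash
python3 -m handwheel '[{"delta_pos":[0,2,-0.2],"twist":[0,0,0],"jaw":1},{"delta_pos":[0,4,-0.2],"twist":[0,0,0],"jaw":1},{"delta_pos":[0,6,-0.2],"twist":[0,0,0],"jaw":1},{"delta_pos":[0,8,-0.2],"twist":[0,0,0],"jaw":1},{"delta_pos":[0,9.3,-0.2],"twist":[0,0,0],"jaw":1},{"delta_pos":[0,9.3,-0.2],"twist":[0,0,0],"jaw":1},{"delta_pos":[0,9.3,-0.2],"twist":[0,0,0],"jaw":0.7},{"delta_pos":[0,9.3,-0.2],"twist":[0,0,0],"jaw":0.5},{"delta_pos":[0,9.3,-0.2],"twist":[0,0,0],"jaw":0.3},{"delta_pos":[0,9.3,-0.2],"twist":[0,0,0],"jaw":0.3}]' 40; python3 -m handwheel '[{"delta_pos":[0,0,0],"twist":[0,0,0],"jaw":0.3},{"delta_pos":[0,0,0],"twist":[0,0,0],"jaw":0.3},{"delta_pos":[0,0,0],"twist":[0,0,0],"jaw":0.3},{"delta_pos":[0,0,0],"twist":[0,0,0],"jaw":0.3},{"delta_pos":[0,-1,0],"twist":[0,0,0],"jaw":0.3},{"delta_pos":[0,-2,0],"twist":[0,0,0],"jaw":0.3},{"delta_pos":[0,-3,0],"twist":[0,0,0],"jaw":0.3},{"delta_pos":[0,-4,0],"twist":[0,0,0],"jaw":0.3},{"delta_pos":[0,-4,0],"twist":[0,0,0],"jaw":0.3},{"delta_pos":[0,-4,0],"twist":[0,0,0],"jaw":0.3}]';  python3 -c "
from h import *
plan(594.7,11.3,60,90)
c=imaging.capture('side'); cv2.imwrite('pics/side2.png',cv2.resize(c['frame'][130:330,100:350,::-1],(750,600)))
"
```

```text
time_s: 2.95
eef_pos: [599.9, 177.5, 19.3]
ee_rot: [0.707, -0.707, -0.003, 0.001]
force: [-1.3, -0.7, 5.9]
grip_width: 0.582
time_s: 3.78
eef_pos: [599.4, 177.5, 58.3]
ee_rot: [0.707, -0.707, -0.003, 0.002]
force: [-1.0, -0.6, -1.6]
grip_width: 0.589
t 3.78 pos [599.4 177.5  58.3] toolx yaw 0.3 q [ 0.1   0.7   1.37 -0.    1.07  0.09] F [-1.  -0.6 -1.6] w 0.589
delta_cm [ -0.57  -0.17 -16.61] twist [-0.     0.006  0.001]
```

View pics/side2.png

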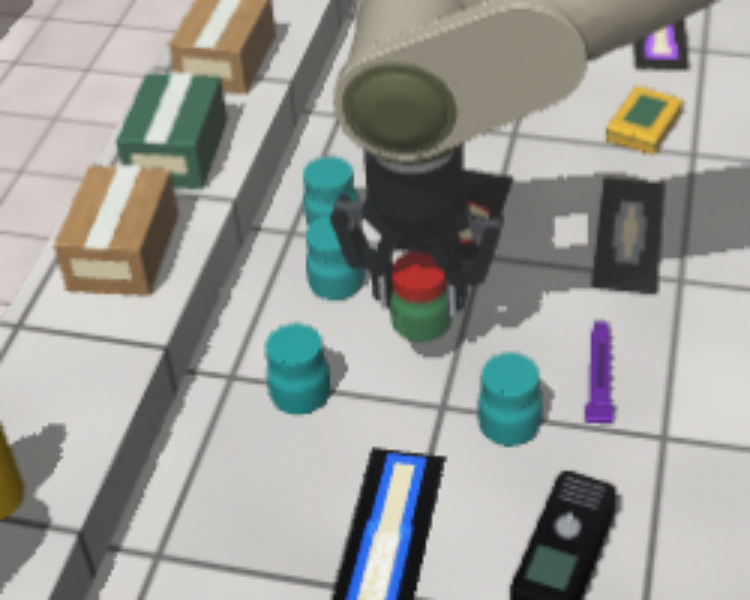

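Jar held upright at (420,300) in the crop, opening 0.589 = 50 mm. I carry it across to the mat.

```bash
python3 -m handwheel '[{"delta_pos":[0,-1.5,-2],"twist":[0,0,0],"jaw":0.3},{"delta_pos":[-0.1,-1.5,-4],"twist":[0,0,0],"jaw":0.3},{"delta_pos":[-0.2,-1.5,-7],"twist":[0,0,0],"jaw":0.3},{"delta_pos":[-0.3,-1.5,-10],"twist":[0,0,0],"jaw":0.3},{"delta_pos":[-0.4,-1.5,-13],"twist":[0,0,0],"jaw":0.3},{"delta_pos":[-0.5,-1.5,-15.5],"twist":[0,0,0],"jaw":0.3},{"delta_pos":[-0.5,-1,-16.6],"twist":[0,0,0],"jaw":0.3},{"delta_pos":[-0.5,0,-16.6],"twist":[0,0,0],"jaw":0.3},{"delta_pos":[-0.5,0,-16.6],"twist":[0,0,0],"jaw":0.3},{"delta_pos":[-0.5,0,-16.6],"twist":[0,0,0],"jaw":0.3}]';  python3 -c "
from h import *
plan(594.9,11,24,90)
c=imaging.capture('side'); cv2.imwrite('pics/side3.png',cv2.resize(c['frame'][130:330,150:350,::-1],(600,600)))
"
```

```text
time_s: 4.67
eef_pos: [594.5, 12.7, 56.3]
ee_rot: [0.707, -0.707, -0.002, 0.003]
force: [-0.7, -0.3, -2.0]
grip_width: 0.581
t 4.67 pos [594.5  12.7  56.3] toolx yaw 0.4 q [-0.18  0.65  1.47  0.    1.03 -0.18] F [-0.7 -0.3 -2. ] w 0.581
delta_cm [ 0.05  3.23 -0.17] twist [-0.001  0.007 -0.002]
```

View pics/side3.png

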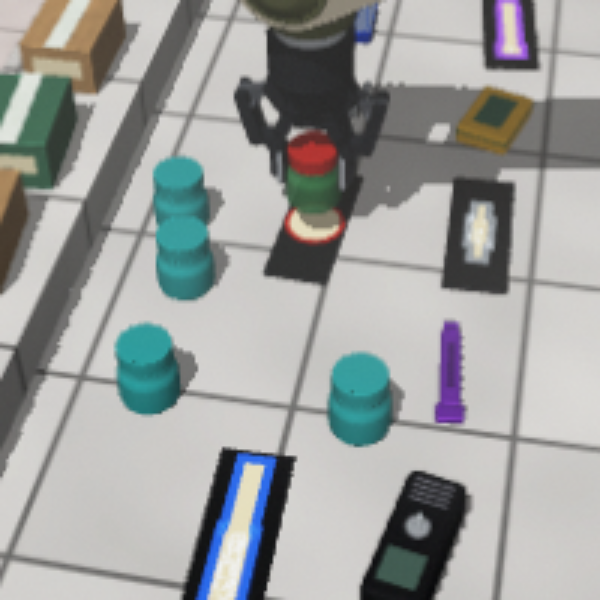

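```bash
python3 -m handwheel '[{"delta_pos":[0,0.8,0],"twist":[0,0,0],"jaw":0.3},{"delta_pos":[0,1.6,0],"twist":[0,0,0],"jaw":0.3},{"delta_pos":[0,2.2,0],"twist":[0,0,0],"jaw":0.3},{"delta_pos":[0,2.6,0],"twist":[0,0,0],"jaw":0.3},{"delta_pos":[0,2.9,0],"twist":[0,0,0],"jaw":0.3},{"delta_pos":[0,3.1,0],"twist":[0,0,0],"jaw":0.3},{"delta_pos":[0,3.2,0],"twist":[0,0,0],"jaw":0.3},{"delta_pos":[0,3.2,0],"twist":[0,0,0],"jaw":0.3},{"delta_pos":[0,3.2,0],"twist":[0,0,0],"jaw":0.3},{"delta_pos":[0,3.2,0],"twist":[0,0,0],"jaw":0.3}]';  python3 -c "
from h import *
plan(594.9,11,23,90)
c=imaging.capture('side'); cv2.imwrite('pics/side4.png',cv2.resize(c['frame'][150:250,200:300,::-1],(500,500)))
"
```

```text
time_s: 5.55
eef_pos: [595.3, 11.4, 25.7]
ee_rot: [-0.707, 0.707, 0.002, -0.002]
force: [-0.8, 0.6, -2.4]
grip_width: 0.581
t 5.55 pos [595.3  11.4  25.7] toolx yaw 0.3 q [-0.18  0.69  1.49 -0.    0.96 -0.18] F [-0.8  0.6 -2.4] w 0.581
delta_cm [-0.04  0.27 -0.04] twist [0.    0.006 0.001]
```

View pics/side4.png

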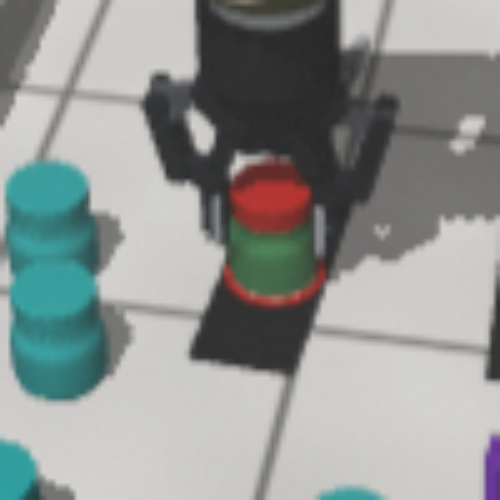

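Jar over its red-rimmed disc at (275,285), about 2 mm up. I lower slowly until contact, then release and retreat.

```bash
python3 -m handwheel '[{"delta_pos":[0,0.1,0],"twist":[0,0,0],"jaw":0.3},{"delta_pos":[0,0.2,0],"twist":[0,0,0],"jaw":0.3},{"delta_pos":[0,0.25,0],"twist":[0,0,0],"jaw":0.3},{"delta_pos":[0,0.25,0],"twist":[0,0,0],"jaw":0.3},{"delta_pos":[0,0.25,0],"twist":[0,0,0],"jaw":0.6},{"delta_pos":[0,0.25,0],"twist":[0,0,0],"jaw":0.7},{"delta_pos":[0,0.25,0],"twist":[0,0,0],"jaw":0.85},{"delta_pos":[0,0.25,0],"twist":[0,0,0],"jaw":1},{"delta_pos":[0,0.25,0],"twist":[0,0,0],"jaw":1},{"delta_pos":[0,0.25,0],"twist":[0,0,0],"jaw":1}]';python3 -m handwheel '[{"delta_pos":[0,-1,0],"twist":[0,0,0],"jaw":1},{"delta_pos":[0,-3,0],"twist":[0,0,0],"jaw":1},{"delta_pos":[0,-6,0],"twist":[0,0,0],"jaw":1},{"delta_pos":[0,-9,0],"twist":[0,0,0],"jaw":1},{"delta_pos":[0,-12,0],"twist":[0,0,0],"jaw":1},{"delta_pos":[0,-15,0],"twist":[0,0,0],"jaw":1},{"delta_pos":[0,-15,0],"twist":[0,0,0],"jaw":1},{"delta_pos":[0,-15,0],"twist":[0,0,0],"jaw":1},{"delta_pos":[0,-15,0],"twist":[0,0,0],"jaw":1},{"delta_pos":[0,-15,0],"twist":[0,0,0],"jaw":1}]';  python3 -c "
from h import *
plan(587.5,-178,120,77.9)
c=imaging.capture('side'); cv2.imwrite('pics/side5.png',cv2.resize(c['frame'][150:250,200:300,::-1],(500,500)))
"
```

```text
time_s: 6.43
eef_pos: [595.2, 11.4, 23.0]
ee_rot: [0.707, -0.707, -0.002, 0.002]
force: [0.6, 0.3, -0.1]
grip_width: 0.999
time_s: 7.27
eef_pos: [594.5, 11.5, 171.8]
ee_rot: [0.707, -0.707, -0.001, 0.003]
force: [-0.9, 1.1, 0.2]
grip_width: 1.001
t 7.27 pos [594.5  11.5 171.8] toolx yaw 0.3 q [-0.18  0.51  1.36  0.    1.27 -0.18] F [-0.9  1.1  0.2] w 1.001
delta_cm [ -0.8    5.17 -18.95] twist [-0.     0.217 -0.002]
```

View pics/side5.png

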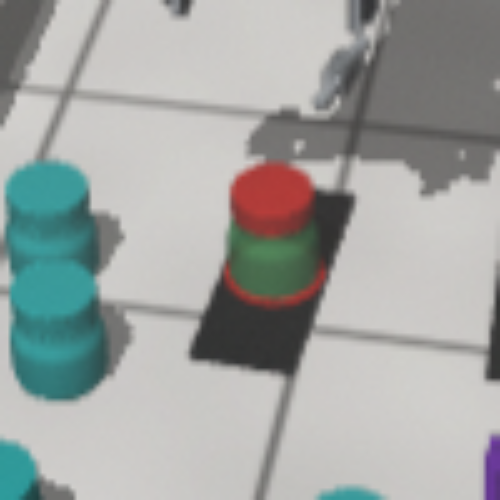

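Jar stands upright, centred on its disc. Next is the valve tool.

```bash
python3 -m handwheel '[{"delta_pos":[-0.1,0,-3],"twist":[0,0.1,0],"jaw":1},{"delta_pos":[-0.3,0,-7],"twist":[0,0.215,0],"jaw":1},{"delta_pos":[-0.5,1,-11],"twist":[0,0.215,0],"jaw":1},{"delta_pos":[-0.8,3,-15],"twist":[0,0.215,0],"jaw":1},{"delta_pos":[-0.8,6,-18],"twist":[0,0.215,0],"jaw":1},{"delta_pos":[-0.8,9,-19],"twist":[0,0.215,0],"jaw":1},{"delta_pos":[-0.8,11.5,-19],"twist":[0,0.215,0],"jaw":0.7},{"delta_pos":[-0.8,12.5,-19],"twist":[0,0.215,0],"jaw":0.7},{"delta_pos":[-0.8,12.5,-19],"twist":[0,0.215,0],"jaw":0.7},{"delta_pos":[-0.8,12.5,-19],"twist":[0,0.215,0],"jaw":0.7}]';  python3 -c "
from h import *
plan(587.5,-178,4,77.9)
c=imaging.capture('side'); cv2.imwrite('pics/side6.png',cv2.resize(c['frame'][110:210,200:350,::-1],(750,500)))
"
```

```text
time_s: 8.15
eef_pos: [588.6, -178.2, 48.5]
ee_rot: [-0.703, 0.703, -0.073, 0.074]
force: [0.2, -0.3, 0.6]
grip_width: 0.7
t 8.15 pos [ 588.6 -178.2   48.5] toolx yaw -11.9 q [-0.48  0.69  1.41  0.    1.04 -0.28] F [ 0.2 -0.3  0.6] w 0.7
delta_cm [-0.12  4.45  0.  ] twist [0.    0.003 0.   ]
```

View pics/side6.png

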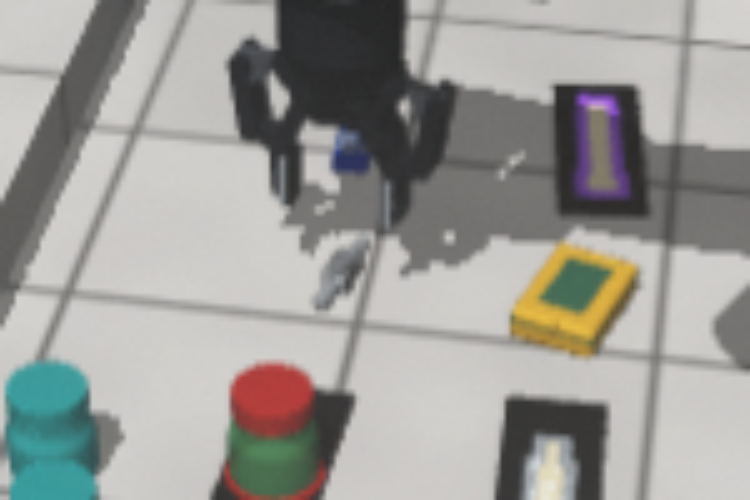

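Jaw tips (285,200) and (390,225) straddle the tool at (343,272). I descend and close.

```bash
python3 -m handwheel '[{"delta_pos":[-0.1,1.5,0],"twist":[0,0,0],"jaw":0.7},{"delta_pos":[-0.1,3,0],"twist":[0,0,0],"jaw":0.7},{"delta_pos":[-0.1,4,0],"twist":[0,0,0],"jaw":0.7},{"delta_pos":[-0.1,4.4,0],"twist":[0,0,0],"jaw":0.7},{"delta_pos":[-0.1,4.4,0],"twist":[0,0,0],"jaw":0.5},{"delta_pos":[-0.1,4.4,0],"twist":[0,0,0],"jaw":0.3},{"delta_pos":[-0.1,4.4,0],"twist":[0,0,0],"jaw":0.1},{"delta_pos":[-0.1,4.4,0],"twist":[0,0,0],"jaw":0},{"delta_pos":[-0.1,4.4,0],"twist":[0,0,0],"jaw":0},{"delta_pos":[-0.1,4.4,0],"twist":[0,0,0],"jaw":0}]' 40;  python3 -c "
from h import *
plan(587.5,-178,4,77.9)
c=imaging.capture('side'); cv2.imwrite('pics/side7.png',cv2.resize(c['frame'][110:210,200:350,::-1],(750,500)))
"
```

```text
time_s: 9.03
eef_pos: [587.9, -178.7, 5.1]
ee_rot: [-0.703, 0.703, -0.073, 0.074]
force: [-1.0, 0.8, 6.8]
grip_width: 0.175
t 9.03 pos [ 587.9 -178.7    5.1] toolx yaw -12.0 q [-0.49  0.75  1.43  0.    0.95 -0.28] F [-1.   0.8  6.8] w 0.175
delta_cm [-0.05  0.11  0.06] twist [0.    0.002 0.002]
```

View pics/side7.png

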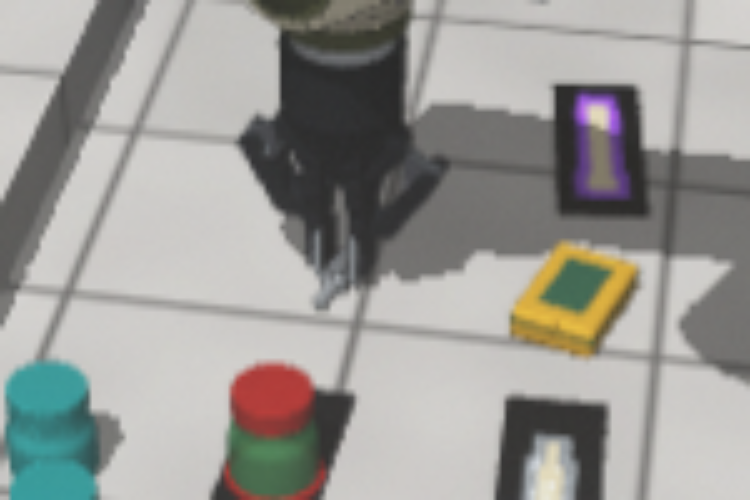

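Opening 0.175 = 15 mm, so the barrel is held. Lift and look.

```bash
python3 -m handwheel '[{"delta_pos":[0,-0.5,0],"twist":[0,0,0],"jaw":0},{"delta_pos":[0,-1.5,0],"twist":[0,0,0],"jaw":0},{"delta_pos":[0,-3,0],"twist":[0,0,0],"jaw":0},{"delta_pos":[0,-5,0],"twist":[0,0,0],"jaw":0},{"delta_pos":[0,-7,0],"twist":[0,0,0],"jaw":0},{"delta_pos":[0,-8,0],"twist":[0,0,0],"jaw":0},{"delta_pos":[0,-8,0],"twist":[0,0,0],"jaw":0},{"delta_pos":[0,-8,0],"twist":[0,0,0],"jaw":0},{"delta_pos":[0,-8,0],"twist":[0,0,0],"jaw":0},{"delta_pos":[0,-8,0],"twist":[0,0,0],"jaw":0}]';  python3 -c "
from h import *
plan(440.2,-3.8,60,91.3)
c=imaging.capture('side'); cv2.imwrite('pics/side8.png',cv2.resize(c['frame'][110:210,200:350,::-1],(750,500)))
"
```

```text
time_s: 9.92
eef_pos: [586.7, -178.2, 82.7]
ee_rot: [0.704, -0.703, 0.075, -0.073]
force: [-0.4, 0.4, -0.6]
grip_width: 0.175
t 9.92 pos [ 586.7 -178.2   82.7] toolx yaw -12.0 q [-0.49  0.65  1.39 -0.    1.11 -0.28] F [-0.4  0.4 -0.6] w 0.175
delta_cm [-17.95   2.31  14.02] twist [-0.001 -0.232 -0.002]
```

View pics/side8.png

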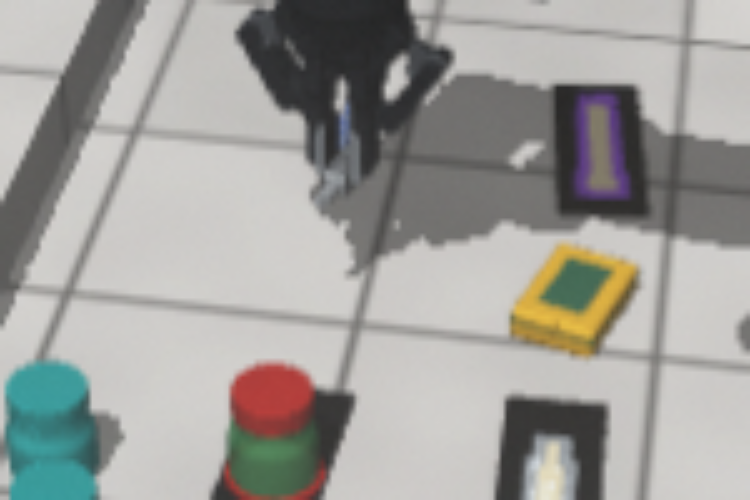

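The tool hangs in the jaws at (328,190). I move over its mat.

```bash
python3 -m handwheel '[{"delta_pos":[-2,0,1.5],"twist":[0,-0.05,0],"jaw":0},{"delta_pos":[-4.5,0,3.5],"twist":[0,-0.1,0],"jaw":0},{"delta_pos":[-7,0,5.5],"twist":[0,-0.15,0],"jaw":0},{"delta_pos":[-10,0,8],"twist":[0,-0.2,0],"jaw":0},{"delta_pos":[-13,0,10.3],"twist":[0,-0.23,0],"jaw":0},{"delta_pos":[-16,0.5,12.5],"twist":[0,-0.23,0],"jaw":0},{"delta_pos":[-17.9,1.5,14],"twist":[0,-0.23,0],"jaw":0},{"delta_pos":[-17.9,3,14],"twist":[0,-0.23,0],"jaw":0},{"delta_pos":[-17.9,4,14],"twist":[0,-0.23,0],"jaw":0},{"delta_pos":[-17.9,4,14],"twist":[0,-0.23,0],"jaw":0}]'; python3 -m handwheel '[{"delta_pos":[0,0,0],"twist":[0,0,0],"jaw":0},{"delta_pos":[0,0.5,0],"twist":[0,0,0],"jaw":0},{"delta_pos":[0,1,0],"twist":[0,0,0],"jaw":0},{"delta_pos":[0,1,0],"twist":[0,0,0],"jaw":0},{"delta_pos":[0,1,0],"twist":[0,0,0],"jaw":0},{"delta_pos":[0,1,0],"twist":[0,0,0],"jaw":0},{"delta_pos":[0,1,0],"twist":[0,0,0],"jaw":0},{"delta_pos":[0,1,0],"twist":[0,0,0],"jaw":0},{"delta_pos":[0,1,0],"twist":[0,0,0],"jaw":0},{"delta_pos":[0,1,0],"twist":[0,0,0],"jaw":0}]';  python3 -c "
from h import *
plan(440.2,-3.8,9.5,91.3)
c=imaging.capture('side'); cv2.imwrite('pics/side9.png',cv2.resize(c['frame'][150:250,250:350,::-1],(500,500)))
"
```

```text
time_s: 10.8
eef_pos: [440.0, -3.7, 42.3]
ee_rot: [0.707, -0.707, -0.006, 0.009]
force: [0.4, 0.6, -0.3]
grip_width: 0.17
time_s: 11.63
eef_pos: [441.3, -4.3, 34.0]
ee_rot: [-0.707, 0.707, 0.008, -0.007]
force: [-1.0, 0.7, -1.0]
grip_width: 0.173
t 11.63 pos [441.3  -4.3  34. ] toolx yaw 1.2 q [-0.28  0.42  1.96 -0.    0.77 -0.3 ] F [-1.   0.7 -1. ] w 0.173
delta_cm [-0.11  2.45  0.06] twist [ 0.    -0.002  0.   ]
```

View pics/side9.png

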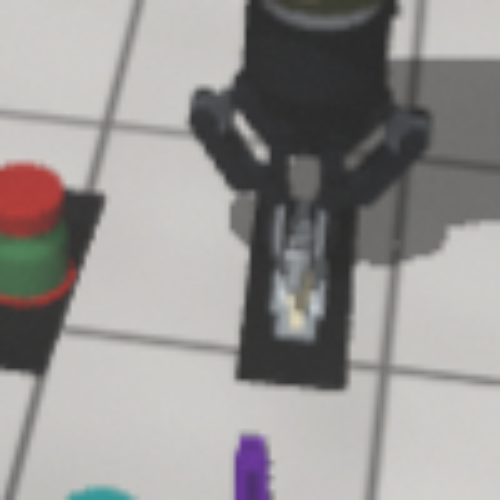

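Tool aligned above the outline at (298,265). I lower it, release and retreat.

```bash
python3 -m handwheel '[{"delta_pos":[-0.1,0.8,0],"twist":[0,0,0],"jaw":0},{"delta_pos":[-0.1,1.5,0],"twist":[0,0,0],"jaw":0},{"delta_pos":[-0.1,2,0],"twist":[0,0,0],"jaw":0},{"delta_pos":[-0.1,2.3,0],"twist":[0,0,0],"jaw":0},{"delta_pos":[-0.1,2.45,0],"twist":[0,0,0],"jaw":0},{"delta_pos":[-0.1,2.5,0],"twist":[0,0,0],"jaw":0},{"delta_pos":[-0.1,2.5,0],"twist":[0,0,0],"jaw":0},{"delta_pos":[-0.1,2.5,0],"twist":[0,0,0],"jaw":0.2},{"delta_pos":[-0.1,2.5,0],"twist":[0,0,0],"jaw":0.4},{"delta_pos":[-0.1,2.5,0],"twist":[0,0,0],"jaw":0.6}]'; python3 -m handwheel '[{"delta_pos":[0,0,0],"twist":[0,0,0],"jaw":0.8},{"delta_pos":[0,0,0],"twist":[0,0,0],"jaw":0.8},{"delta_pos":[0,-1,0],"twist":[0,0,0],"jaw":0.8},{"delta_pos":[0,-3,0],"twist":[0,0,0],"jaw":0.8},{"delta_pos":[0,-6,0],"twist":[0,0,0],"jaw":0.8},{"delta_pos":[0,-9,0],"twist":[0,0,0],"jaw":0.8},{"delta_pos":[0,-10,0],"twist":[0,0,0],"jaw":0.8},{"delta_pos":[0,-10,0],"twist":[0,0,0],"jaw":0.8},{"delta_pos":[0,-10,0],"twist":[0,0,0],"jaw":0.8},{"delta_pos":[0,-10,0],"twist":[0,0,0],"jaw":0.8}]';  python3 -c "
from h import *
plan(446.5,175.5,110,94.8)
c=imaging.capture('side'); cv2.imwrite('pics/side10.png',cv2.resize(c['frame'][150:250,250:350,::-1],(500,500)))
"
```

```text
time_s: 12.52
eef_pos: [440.3, -4.4, 8.9]
ee_rot: [-0.707, 0.707, 0.008, -0.007]
force: [-0.4, 0.7, 0.1]
grip_width: 0.475
time_s: 13.35
eef_pos: [439.6, -4.2, 107.8]
ee_rot: [0.707, -0.707, -0.007, 0.008]
force: [-0.9, 0.4, 0.4]
grip_width: 0.799
t 13.35 pos [439.6  -4.2 107.8] toolx yaw 1.2 q [-0.28  0.28  1.9  -0.    0.96 -0.3 ] F [-0.9  0.4  0.4] w 0.799
delta_cm [ 1.06 -0.21 17.95] twist [-0.001 -0.063 -0.002]
```

View pics/side10.png

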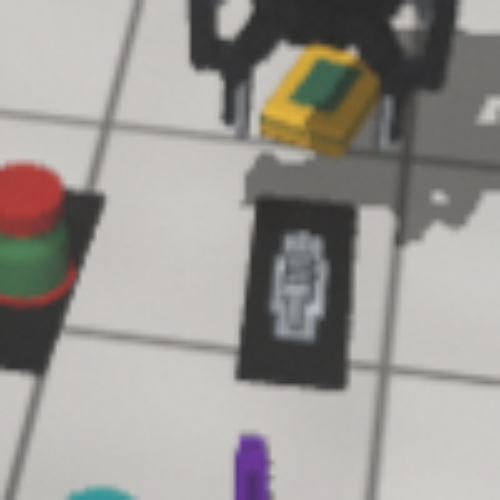

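Valve tool lies within its outline at (300,290). Now the lever.

```bash
python3 -m handwheel '[{"delta_pos":[0.2,-0.2,3],"twist":[0,-0.02,0],"jaw":0.7},{"delta_pos":[0.4,-0.2,7],"twist":[0,-0.04,0],"jaw":0.7},{"delta_pos":[0.8,0,11],"twist":[0,-0.063,0],"jaw":0.7},{"delta_pos":[1,1,15],"twist":[0,-0.063,0],"jaw":0.7},{"delta_pos":[1.1,3,17.5],"twist":[0,-0.063,0],"jaw":0.7},{"delta_pos":[1.1,5,18],"twist":[0,-0.063,0],"jaw":0.7},{"delta_pos":[1.1,6,18],"twist":[0,-0.063,0],"jaw":0.7},{"delta_pos":[1.1,6,18],"twist":[0,-0.063,0],"jaw":0.7},{"delta_pos":[1.1,6,18],"twist":[0,-0.063,0],"jaw":0.7},{"delta_pos":[1.1,6,18],"twist":[0,-0.063,0],"jaw":0.7}]';  python3 -c "
from h import *
plan(446.5,175.5,4,94.8)
c=imaging.capture('side'); cv2.imwrite('pics/side11.png',cv2.resize(c['frame'][180:300,230:350,::-1],(600,600)))
"
```

```text
time_s: 14.23
eef_pos: [448.0, 175.1, 49.6]
ee_rot: [0.707, -0.707, -0.03, 0.029]
force: [0.1, -0.3, 0.6]
grip_width: 0.699
t 14.23 pos [448.  175.1  49.6] toolx yaw 4.7 q [ 0.13  0.45  1.83 -0.    0.85  0.05] F [ 0.1 -0.3  0.6] w 0.699
delta_cm [-0.15  4.56  0.06] twist [ 0.    -0.001  0.001]
```

View pics/side11.png

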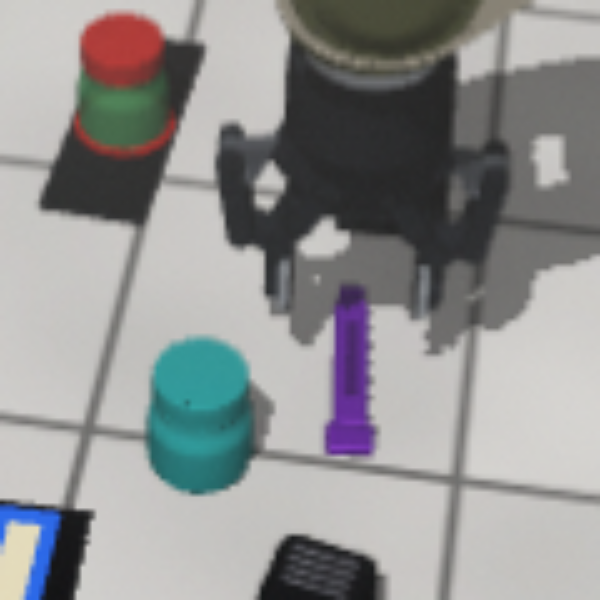

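Tips (280,300) and (425,305) straddle the lever at (350,375), and the turquoise jar is clear. I descend and close.

```bash
python3 -m handwheel '[{"delta_pos":[-0.1,1.5,0],"twist":[0,0,0],"jaw":0.7},{"delta_pos":[-0.1,3,0],"twist":[0,0,0],"jaw":0.7},{"delta_pos":[-0.1,4,0],"twist":[0,0,0],"jaw":0.7},{"delta_pos":[-0.1,4.5,0],"twist":[0,0,0],"jaw":0.7},{"delta_pos":[-0.1,4.5,0],"twist":[0,0,0],"jaw":0.5},{"delta_pos":[-0.1,4.5,0],"twist":[0,0,0],"jaw":0.3},{"delta_pos":[-0.1,4.5,0],"twist":[0,0,0],"jaw":0.1},{"delta_pos":[-0.1,4.5,0],"twist":[0,0,0],"jaw":0},{"delta_pos":[-0.1,4.5,0],"twist":[0,0,0],"jaw":0},{"delta_pos":[-0.1,4.5,0],"twist":[0,0,0],"jaw":0}]' 40;  python3 -c "
from h import *
plan(446.5,175.5,4,94.8)";python3 -m handwheel '[{"delta_pos":[0,-0.5,0],"twist":[0,0,0],"jaw":0},{"delta_pos":[0,-1.5,0],"twist":[0,0,0],"jaw":0},{"delta_pos":[0,-3,0],"twist":[0,0,0],"jaw":0},{"delta_pos":[0,-5,0],"twist":[0,0,0],"jaw":0},{"delta_pos":[0,-7,0],"twist":[0,0,0],"jaw":0},{"delta_pos":[0,-9,0],"twist":[0,0,0],"jaw":0},{"delta_pos":[0,-11,0],"twist":[0,0,0],"jaw":0},{"delta_pos":[0,-11,0],"twist":[0,0,0],"jaw":0},{"delta_pos":[0,-11,0],"twist":[0,0,0],"jaw":0},{"delta_pos":[0,-11,0],"twist":[0,0,0],"jaw":0}]'; python3 -c "
from h import *
plan(439.8,-349,100,96.8)
c=imaging.capture('side'); cv2.imwrite('pics/side12.png',cv2.resize(c['frame'][130:290,230:390,::-1],(600,600)))
"
```

```text
time_s: 15.12
eef_pos: [447.1, 175.8, 4.8]
ee_rot: [0.706, -0.706, -0.03, 0.029]
force: [-1.3, -0.2, 5.6]
grip_width: 0.19
t 15.12 pos [447.1 175.8   4.8] toolx yaw 4.8 q [ 0.13  0.54  1.86 -0.    0.74  0.05] F [-1.3 -0.2  5.6] w 0.19
delta_cm [-0.06  0.08 -0.03] twist [0.    0.    0.002]
time_s: 15.95
eef_pos: [446.0, 175.7, 113.5]
ee_rot: [-0.706, 0.707, 0.029, -0.03]
force: [-0.6, 0.9, -1.0]
grip_width: 0.192
t 15.95 pos [446.  175.7 113.5] toolx yaw 4.8 q [ 0.13  0.35  1.79 -0.    1.01  0.05] F [-0.6  0.9 -1. ] w 0.192
delta_cm [ -5.02   1.36 -52.23] twist [ 0.    -0.035 -0.001]
```

View pics/side12.png

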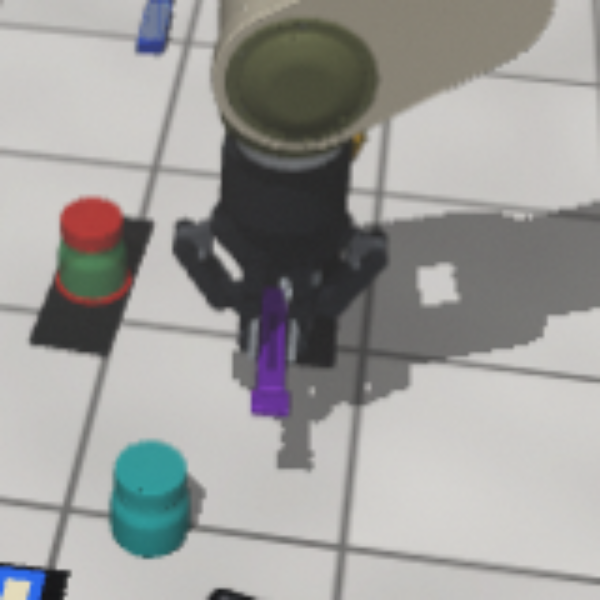

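Lever held, opening 0.19 = 16 mm. I carry it at z ≈ 113 to the lever mat.

```bash
python3 -m handwheel '[{"delta_pos":[-0.2,0,-2.5],"twist":[0,0,0],"jaw":0},{"delta_pos":[-0.5,0,-6],"twist":[0,0,0],"jaw":0},{"delta_pos":[-0.9,0,-10],"twist":[0,-0.01,0],"jaw":0},{"delta_pos":[-1.3,0,-14],"twist":[0,-0.01,0],"jaw":0},{"delta_pos":[-1.7,0,-18],"twist":[0,-0.02,0],"jaw":0},{"delta_pos":[-2.1,0,-22],"twist":[0,-0.02,0],"jaw":0},{"delta_pos":[-2.5,0,-26],"twist":[0,-0.03,0],"jaw":0},{"delta_pos":[-2.9,0,-30],"twist":[0,-0.03,0],"jaw":0},{"delta_pos":[-3.3,0,-34],"twist":[0,-0.035,0],"jaw":0},{"delta_pos":[-3.7,0,-38],"twist":[0,-0.035,0],"jaw":0}]'; python3 -c "
from h import *
plan(439.8,-349,60,96.8)"
```

```text
time_s: 16.83
eef_pos: [440.6, -207.8, 113.0]
ee_rot: [0.706, -0.705, -0.042, 0.042]
force: [0.4, 1.2, 0.1]
grip_width: 0.194
t 16.83 pos [ 440.6 -207.8  113. ] toolx yaw 6.8 q [-0.68  0.36  1.76  0.    1.02 -0.8 ] F [0.4 1.2 0.1] w 0.194
delta_cm [ -1.74   5.29 -14.02] twist [-0.001  0.    -0.001]
```

```bash
python3 -m handwheel '[{"delta_pos":[-0.4,0,-3.5],"twist":[0,0,0],"jaw":0},{"delta_pos":[-0.8,0,-7],"twist":[0,0,0],"jaw":0},{"delta_pos":[-1.3,0,-10.5],"twist":[0,0,0],"jaw":0},{"delta_pos":[-1.6,0.5,-13],"twist":[0,0,0],"jaw":0},{"delta_pos":[-1.7,2,-14],"twist":[0,0,0],"jaw":0},{"delta_pos":[-1.7,4,-14],"twist":[0,0,0],"jaw":0},{"delta_pos":[-1.7,6,-14],"twist":[0,0,0],"jaw":0},{"delta_pos":[-1.7,7.5,-14],"twist":[0,0,0],"jaw":0},{"delta_pos":[-1.7,7.5,-14],"twist":[0,0,0],"jaw":0},{"delta_pos":[-1.7,7.5,-14],"twist":[0,0,0],"jaw":0}]'; python3 -c "
from h import *
plan(439.8,-349,9.3,96.8)
c=imaging.capture('side'); cv2.imwrite('pics/side13.png',cv2.resize(c['frame'][90:190,270:370,::-1],(600,600)))"
```

```text
time_s: 17.67
eef_pos: [440.8, -346.5, 38.0]
ee_rot: [0.707, -0.705, -0.041, 0.043]
force: [0.3, 0.1, 0.6]
grip_width: 0.191
t 17.67 pos [ 440.8 -346.5   38. ] toolx yaw 6.8 q [-0.88  0.61  1.59  0.    0.94 -0.99] F [0.3 0.1 0.6] w 0.191
delta_cm [-0.12  2.87 -0.24] twist [-0.002  0.    -0.001]
```

View pics/side13.png

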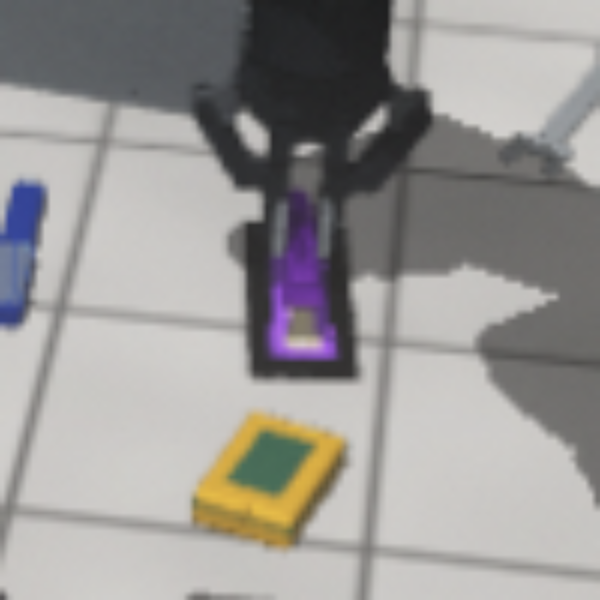

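```bash
python3 -m handwheel '[{"delta_pos":[-0.1,0.8,0],"twist":[0,0,0],"jaw":0},{"delta_pos":[-0.1,1.5,0],"twist":[0,0,0],"jaw":0},{"delta_pos":[-0.1,2,0],"twist":[0,0,0],"jaw":0},{"delta_pos":[-0.1,2.4,0],"twist":[0,0,0],"jaw":0},{"delta_pos":[-0.1,2.6,0],"twist":[0,0,0],"jaw":0},{"delta_pos":[-0.1,2.7,0],"twist":[0,0,0],"jaw":0},{"delta_pos":[-0.1,2.7,0],"twist":[0,0,0],"jaw":0},{"delta_pos":[-0.1,2.7,0],"twist":[0,0,0],"jaw":0},{"delta_pos":[-0.1,2.7,0],"twist":[0,0,0],"jaw":0},{"delta_pos":[-0.1,2.7,0],"twist":[0,0,0],"jaw":0}]'
```

```text
time_s: 18.55
eef_pos: [440.3, -347.2, 12.2]
ee_rot: [-0.706, 0.706, 0.042, -0.042]
force: [-0.5, -0.1, -1.0]
grip_width: 0.191
```

```bash
python3 -m handwheel '[{"delta_pos":[0,0,-0.15],"twist":[0,0,0],"jaw":0},{"delta_pos":[0,0.1,-0.15],"twist":[0,0,0],"jaw":0},{"delta_pos":[0,0.2,-0.15],"twist":[0,0,0],"jaw":0},{"delta_pos":[0,0.3,-0.15],"twist":[0,0,0],"jaw":0},{"delta_pos":[0,0.35,-0.15],"twist":[0,0,0],"jaw":0},{"delta_pos":[0,0.35,-0.15],"twist":[0,0,0],"jaw":0},{"delta_pos":[0,0.35,-0.15],"twist":[0,0,0],"jaw":0.2},{"delta_pos":[0,0.35,-0.15],"twist":[0,0,0],"jaw":0.4},{"delta_pos":[0,0.35,-0.15],"twist":[0,0,0],"jaw":0.6},{"delta_pos":[0,0.35,-0.15],"twist":[0,0,0],"jaw":0.8}]'; python3 -m handwheel '[{"delta_pos":[0,0,0],"twist":[0,0,0],"jaw":0.8},{"delta_pos":[0,0,0],"twist":[0,0,0],"jaw":0.8},{"delta_pos":[0,-1,0],"twist":[0,0,0],"jaw":0.8},{"delta_pos":[0,-3,0],"twist":[0,0,0],"jaw":0.8},{"delta_pos":[0,-6,0],"twist":[0,0,0],"jaw":0.8},{"delta_pos":[0,-9,0],"twist":[0,0,0],"jaw":0.8},{"delta_pos":[0,-10,0],"twist":[0,0,0],"jaw":0.8},{"delta_pos":[0,-10,0],"twist":[0,0,0],"jaw":0.8},{"delta_pos":[0,-10,0],"twist":[0,0,0],"jaw":0.8},{"delta_pos":[0,-10,0],"twist":[0,0,0],"jaw":0.8}]';  python3 -c "
from h import *
plan(605.3,-360.2,100,91.4)
c=imaging.capture('side'); cv2.imwrite('pics/side14.png',cv2.resize(c['frame'][90:190,270:370,::-1],(600,600)))
"
```

```text
time_s: 19.38
eef_pos: [440.4, -348.6, 8.3]
ee_rot: [0.706, -0.706, -0.042, 0.042]
force: [0.6, 0.1, 0.1]
grip_width: 0.611
time_s: 20.22
eef_pos: [439.9, -348.1, 107.1]
ee_rot: [0.707, -0.705, -0.042, 0.043]
force: [0.1, -0.1, 0.0]
grip_width: 0.8
t 20.22 pos [ 439.9 -348.1  107.1] toolx yaw 6.8 q [-0.88  0.52  1.54 -0.    1.09 -1.  ] F [ 0.1 -0.1  0. ] w 0.8
delta_cm [16.28  0.68 -3.17] twist [-0.002  0.095 -0.001]
```

View pics/side14.png

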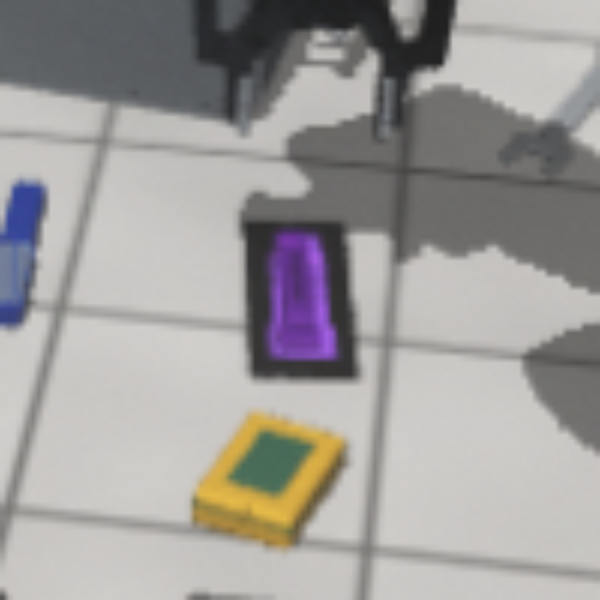

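Lever lies on its outline at (302,298). Now the rasp.

```bash
python3 -m handwheel '[{"delta_pos":[2,0,-0.4],"twist":[0,0.03,0],"jaw":0.7},{"delta_pos":[5,0,-1],"twist":[0,0.06,0],"jaw":0.7},{"delta_pos":[9,0.3,-1.8],"twist":[0,0.095,0],"jaw":0.7},{"delta_pos":[13,1,-2.6],"twist":[0,0.095,0],"jaw":0.7},{"delta_pos":[16.2,3,-3.2],"twist":[0,0.095,0],"jaw":0.7},{"delta_pos":[16.2,5,-3.2],"twist":[0,0.095,0],"jaw":0.7},{"delta_pos":[16.2,5.7,-3.2],"twist":[0,0.095,0],"jaw":0.7},{"delta_pos":[16.2,5.7,-3.2],"twist":[0,0.095,0],"jaw":0.7},{"delta_pos":[16.2,5.7,-3.2],"twist":[0,0.095,0],"jaw":0.7},{"delta_pos":[16.2,5.7,-3.2],"twist":[0,0.095,0],"jaw":0.7}]';  python3 -c "
from h import *
plan(605.3,-360.2,4,91.4)
c=imaging.capture('side'); cv2.imwrite('pics/side15.png',cv2.resize(c['frame'][80:180,220:320,::-1],(600,600)))
"
```

```text
time_s: 21.1
eef_pos: [604.8, -361.9, 53.1]
ee_rot: [-0.707, 0.708, 0.009, -0.008]
force: [0.2, 0.3, -0.3]
grip_width: 0.698
t 21.1 pos [ 604.8 -361.9   53.1] toolx yaw 1.3 q [-0.7   0.87  1.06 -0.    1.21 -0.73] F [ 0.2  0.3 -0.3] w 0.698
delta_cm [0.04 4.91 0.17] twist [ 0.001 -0.001  0.001]
```

View pics/side15.png

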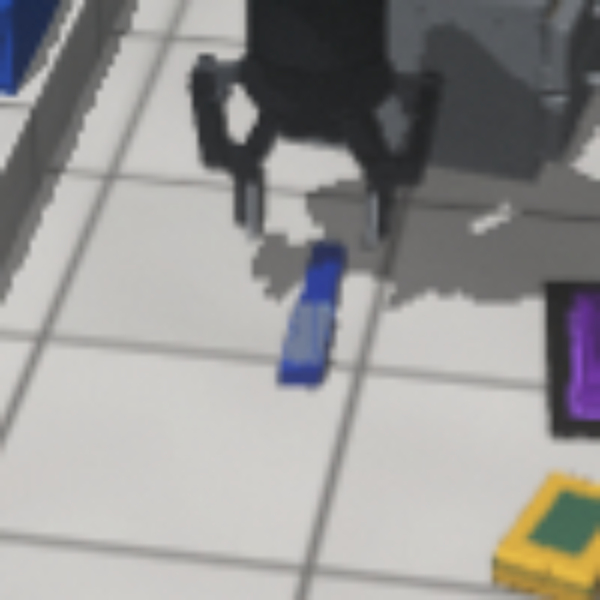

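The tips at (250,225) and (375,235) are in line with the rasp at (315,312). I descend, close at 50 N and lift.

```bash
python3 -m handwheel '[{"delta_pos":[0,1.5,0.1],"twist":[0,0,0],"jaw":0.7},{"delta_pos":[0,3,0.1],"twist":[0,0,0],"jaw":0.7},{"delta_pos":[0,4.2,0.1],"twist":[0,0,0],"jaw":0.7},{"delta_pos":[0,4.8,0.1],"twist":[0,0,0],"jaw":0.7},{"delta_pos":[0,4.8,0.1],"twist":[0,0,0],"jaw":0.5},{"delta_pos":[0,4.8,0.1],"twist":[0,0,0],"jaw":0.3},{"delta_pos":[0,4.8,0.1],"twist":[0,0,0],"jaw":0.1},{"delta_pos":[0,4.8,0.1],"twist":[0,0,0],"jaw":0},{"delta_pos":[0,4.8,0.1],"twist":[0,0,0],"jaw":0},{"delta_pos":[0,4.8,0.1],"twist":[0,0,0],"jaw":0}]' 50;  python3 -m handwheel '[{"delta_pos":[0,0,0],"twist":[0,0,0],"jaw":0},{"delta_pos":[0,0,0],"twist":[0,0,0],"jaw":0},{"delta_pos":[0,-1,0],"twist":[0,0,0],"jaw":0},{"delta_pos":[0,-3,0],"twist":[0,0,0],"jaw":0},{"delta_pos":[0,-5,0],"twist":[0,0,0],"jaw":0},{"delta_pos":[0,-7,0],"twist":[0,0,0],"jaw":0},{"delta_pos":[0,-9,0],"twist":[0,0,0],"jaw":0},{"delta_pos":[0,-11,0],"twist":[0,0,0],"jaw":0},{"delta_pos":[0,-13,0],"twist":[0,0,0],"jaw":0},{"delta_pos":[0,-14,0],"twist":[0,0,0],"jaw":0}]'; python3 -c "
from h import *
plan(587,363.4,140,91.3)
for n in('side','top'):
  c=imaging.capture(n); cv2.imwrite(f'pics/{n}16.png',cv2.resize(c['frame'][50:170,220:340,::-1],(600,600)) if n=='side' else cv2.resize(c['frame'][:,:,::-1],(800,600)))
for n,roi,f,z in [("'"jar",(355,255,415,310),RED,66),("lever",(565,375,650,410),PUR,12)'"]: pass
"
```

```text
time_s: 21.98
eef_pos: [605.6, -360.7, 4.9]
ee_rot: [-0.707, 0.708, 0.009, -0.008]
force: [-1.2, 0.5, 6.1]
grip_width: 0.258
time_s: 22.82
eef_pos: [605.5, -360.5, 146.7]
ee_rot: [-0.706, 0.708, 0.009, -0.008]
force: [0.2, 0.2, -0.1]
grip_width: 0.258
t 22.82 pos [ 605.5 -360.5  146.7] toolx yaw 1.4 q [-0.7   0.78  0.97  0.    1.39 -0.73] F [ 0.2  0.2 -0.1] w 0.258
delta_cm [-0.11  0.5  72.42] twist [0.002 0.001 0.003]
```

View pics/side16.png

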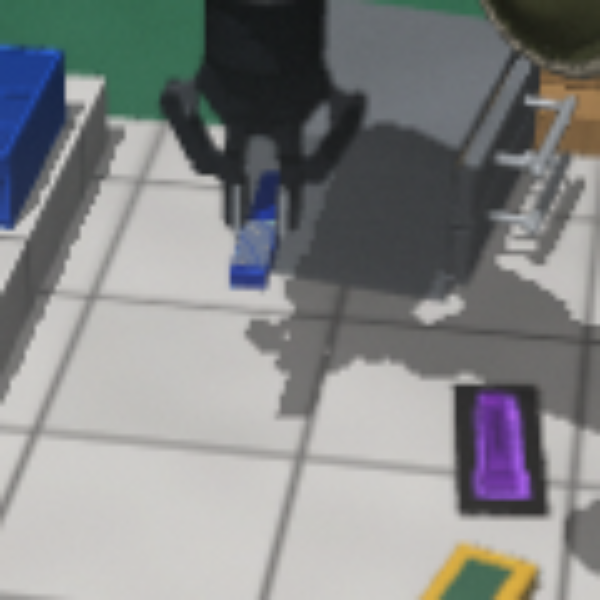

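View pics/top16.png

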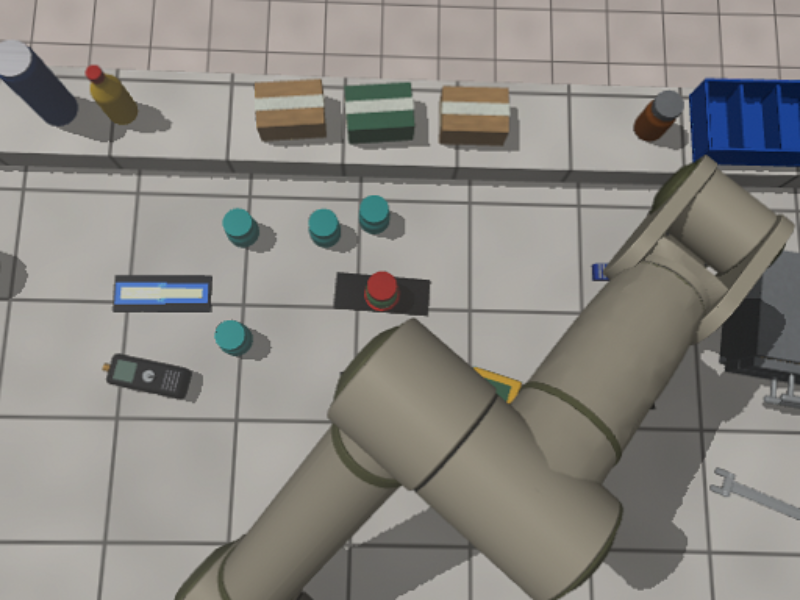

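Rasp held level at (258,230), and the jar at (382,292) is on its disc. I carry it at z ≈ 147 over everything.

```bash
python3 -m handwheel '[{"delta_pos":[0,0,2],"twist":[0,0,0],"jaw":0},{"delta_pos":[0,0,5],"twist":[0,0,0],"jaw":0},{"delta_pos":[0,0,9],"twist":[0,0,0],"jaw":0},{"delta_pos":[0,0,13],"twist":[0,0,0],"jaw":0},{"delta_pos":[0,0,17],"twist":[0,0,0],"jaw":0},{"delta_pos":[0,0,21],"twist":[0,0,0],"jaw":0},{"delta_pos":[0,0,25],"twist":[0,0,0],"jaw":0},{"delta_pos":[0,0,29],"twist":[0,0,0],"jaw":0},{"delta_pos":[0,0,33],"twist":[0,0,0],"jaw":0},{"delta_pos":[0,0,37],"twist":[0,0,0],"jaw":0}]'; python3 -m handwheel '[{"delta_pos":[0,0,4],"twist":[0,0,0],"jaw":0},{"delta_pos":[0,0,8],"twist":[0,0,0],"jaw":0},{"delta_pos":[0,0,12],"twist":[0,0,0],"jaw":0},{"delta_pos":[0,0,16],"twist":[0,0,0],"jaw":0},{"delta_pos":[0,0,20],"twist":[0,0,0],"jaw":0},{"delta_pos":[0,0,24],"twist":[0,0,0],"jaw":0},{"delta_pos":[0,0,28],"twist":[0,0,0],"jaw":0},{"delta_pos":[0,0,31],"twist":[0,0,0],"jaw":0},{"delta_pos":[0,0,33],"twist":[0,0,0],"jaw":0},{"delta_pos":[0,0,34],"twist":[0,0,0],"jaw":0}]'; python3 -c "
from h import *
plan(587,363,40,91.4)"
```

```text
time_s: 23.75
eef_pos: [595.1, 11.7, 142.0]
ee_rot: [0.707, -0.707, -0.008, 0.009]
force: [1.4, 0.4, -1.7]
grip_width: 0.257
time_s: 24.58
eef_pos: [586.6, 352.1, 141.4]
ee_rot: [-0.707, 0.707, 0.008, -0.01]
force: [-0.7, -0.9, -2.4]
grip_width: 0.254
t 24.58 pos [586.6 352.1 141.4] toolx yaw 1.5 q [0.37 0.74 1.06 0.   1.34 0.34] F [-0.7 -0.9 -2.4] w 0.254
delta_cm [ 0.1  10.14  1.09] twist [ 0.     0.002 -0.003]
```

```bash
python3 -m handwheel '[{"delta_pos":[0.1,0.5,0.9],"twist":[0,0,0],"jaw":0},{"delta_pos":[0.1,2,0.9],"twist":[0,0,0],"jaw":0},{"delta_pos":[0.1,4,0.9],"twist":[0,0,0],"jaw":0},{"delta_pos":[0.1,6,0.9],"twist":[0,0,0],"jaw":0},{"delta_pos":[0.1,8,0.9],"twist":[0,0,0],"jaw":0},{"delta_pos":[0.1,10,0.9],"twist":[0,0,0],"jaw":0},{"delta_pos":[0.1,10.3,0.9],"twist":[0,0,0],"jaw":0},{"delta_pos":[0.1,10.3,0.9],"twist":[0,0,0],"jaw":0},{"delta_pos":[0.1,10.3,0.9],"twist":[0,0,0],"jaw":0},{"delta_pos":[0.1,10.3,0.9],"twist":[0,0,0],"jaw":0}]'; python3 -c "
from h import *
plan(587,363,9.3,91.4)
c=imaging.capture('side'); cv2.imwrite('pics/side17.png',cv2.resize(c['frame'][230:350,180:300,::-1],(600,600)))"
```

```text
time_s: 25.42
eef_pos: [589.6, 358.6, 42.0]
ee_rot: [0.707, -0.707, -0.009, 0.008]
force: [-0.1, 0.3, -1.3]
grip_width: 0.254
t 25.42 pos [589.6 358.6  42. ] toolx yaw 1.4 q [ 0.38  0.85  1.13 -0.    1.16  0.35] F [-0.1  0.3 -1.3] w 0.254
delta_cm [-0.26  3.27  0.45] twist [-0.001 -0.001  0.002]
```

View pics/side17.png

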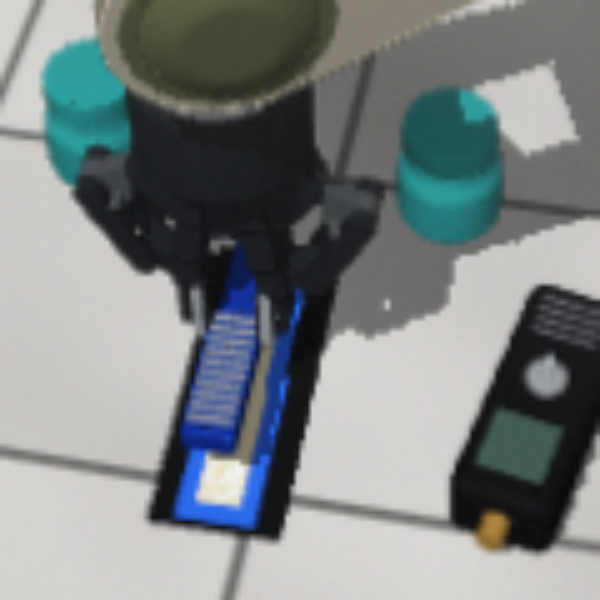

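```bash
python3 -m handwheel '[{"delta_pos":[-0.2,0.4,0.4],"twist":[0,0,0],"jaw":0},{"delta_pos":[-0.2,0.8,0.4],"twist":[0,0,0],"jaw":0},{"delta_pos":[-0.2,1.3,0.4],"twist":[0,0,0],"jaw":0},{"delta_pos":[-0.2,1.8,0.4],"twist":[0,0,0],"jaw":0},{"delta_pos":[-0.2,2.2,0.4],"twist":[0,0,0],"jaw":0},{"delta_pos":[-0.2,2.5,0.4],"twist":[0,0,0],"jaw":0},{"delta_pos":[-0.2,2.5,0.4],"twist":[0,0,0],"jaw":0},{"delta_pos":[-0.2,2.5,0.4],"twist":[0,0,0],"jaw":0},{"delta_pos":[-0.2,2.5,0.4],"twist":[0,0,0],"jaw":0},{"delta_pos":[-0.2,2.5,0.4],"twist":[0,0,0],"jaw":0}]'; python3 -c "
from h import *
plan(587,363,9.3,91.4)
c=imaging.capture('side'); cv2.imwrite('pics/side18.png',cv2.resize(c['frame'][230:350,180:300,::-1],(600,600)))"
```

```text
time_s: 26.3
eef_pos: [586.8, 362.6, 15.8]
ee_rot: [0.707, -0.707, -0.009, 0.008]
force: [-0.0, 0.7, -2.1]
grip_width: 0.261
t 26.3 pos [586.8 362.6  15.8] toolx yaw 1.4 q [0.38 0.88 1.14 0.   1.12 0.36] F [-0.   0.7 -2.1] w 0.261
delta_cm [0.02 0.65 0.04] twist [-0. -0.  0.]
```

View pics/side18.png

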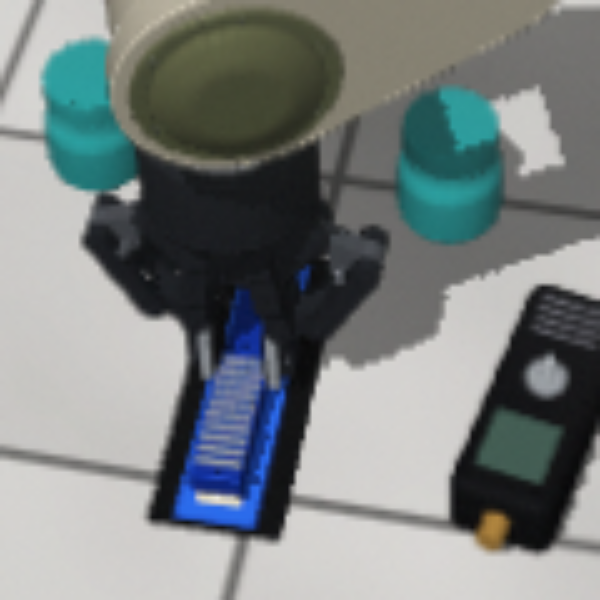

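Nearly over the outline. I lower to contact, release and retreat.

```bash
python3 -m handwheel '[{"delta_pos":[0,0.2,0],"twist":[0,0,0],"jaw":0},{"delta_pos":[0,0.4,0],"twist":[0,0,0],"jaw":0},{"delta_pos":[0,0.5,0],"twist":[0,0,0],"jaw":0},{"delta_pos":[0,0.6,0],"twist":[0,0,0],"jaw":0},{"delta_pos":[0,0.65,0],"twist":[0,0,0],"jaw":0},{"delta_pos":[0,0.65,0],"twist":[0,0,0],"jaw":0},{"delta_pos":[0,0.65,0],"twist":[0,0,0],"jaw":0.3},{"delta_pos":[0,0.65,0],"twist":[0,0,0],"jaw":0.4},{"delta_pos":[0,0.65,0],"twist":[0,0,0],"jaw":0.6},{"delta_pos":[0,0.65,0],"twist":[0,0,0],"jaw":0.8}]'; python3 -m handwheel '[{"delta_pos":[0,0,0],"twist":[0,0,0],"jaw":0.8},{"delta_pos":[0,0,0],"twist":[0,0,0],"jaw":0.8},{"delta_pos":[0,-1,0],"twist":[0,0,0],"jaw":0.8},{"delta_pos":[0,-3,0],"twist":[0,0,0],"jaw":0.8},{"delta_pos":[0,-6,0],"twist":[0,0,0],"jaw":0.8},{"delta_pos":[0,-9,0],"twist":[0,0,0],"jaw":0.8},{"delta_pos":[0,-13,0],"twist":[0,0,0],"jaw":0.8},{"delta_pos":[0,-17,0],"twist":[0,0,0],"jaw":0.8},{"delta_pos":[0,-19,0],"twist":[0,0,0],"jaw":0.8},{"delta_pos":[0,-19,0],"twist":[0,0,0],"jaw":0.8}]'; python3 -c "
from h import *
plan(300,400,230,91.4)"
```

```text
time_s: 27.18
eef_pos: [586.8, 362.6, 9.1]
ee_rot: [0.707, -0.707, -0.009, 0.008]
force: [0.0, -0.2, 0.1]
grip_width: 0.669
time_s: 28.02
eef_pos: [588.1, 363.3, 206.2]
ee_rot: [0.708, -0.706, -0.012, 0.005]
force: [0.7, 0.8, -0.2]
grip_width: 0.798
t 28.02 pos [588.1 363.3 206.2] toolx yaw 1.4 q [0.38 0.71 0.95 0.   1.47 0.36] F [ 0.7  0.8 -0.2] w 0.798
delta_cm [-28.69  -2.65   4.38] twist [-0.004 -0.     0.01 ]
```

Now I withdraw towards the start pose, clear of the top view, and check everything.

```bash
python3 -m handwheel '[{"delta_pos":[-4,0,1],"twist":[0,0,0],"jaw":0.8},{"delta_pos":[-8,-1,2],"twist":[0,0,0],"jaw":0.8},{"delta_pos":[-12,-2,3],"twist":[0,0,0],"jaw":0.8},{"delta_pos":[-16,-2,4],"twist":[0,0,0],"jaw":0.8},{"delta_pos":[-20,-2,5],"twist":[0,0,0],"jaw":0.8},{"delta_pos":[-24,-2,6],"twist":[0,0,0],"jaw":0.8},{"delta_pos":[-28,-2,7],"twist":[0,0,0],"jaw":0.8},{"delta_pos":[-32,-2,8],"twist":[0,0,0],"jaw":0.8},{"delta_pos":[-36,-2,9],"twist":[0,0,0],"jaw":0.8},{"delta_pos":[-38,-2,10],"twist":[0,0,0],"jaw":0.8}]'; python3 - <<'E'
from h import *
plan(200,460,225,91)
t=imaging.capture("top");s=imaging.capture("side")
cv2.imwrite("pics/top19.png",cv2.resize(t["frame"][:,:,::-1],(800,600),interpolation=cv2.INTER_CUBIC))
cv2.imwrite("pics/side19.png",cv2.resize(s["frame"][90:340,180:360,::-1],(432,600),interpolation=cv2.INTER_CUBIC))
for n,roi,f,z in [("jar",(355,255,415,312),lambda r,g,b,h,S,v:RED(r,g,b,h,S,v)&(r<200),66),("tin",(455,360,530,420),YEL,22),("infl",(95,345,195,405),DARK,40),
 ("lever",(565,375,650,412),PUR,12),("rasp",(113,278,213,310),lambda r,g,b,h,S,v:(h>112)&(S>110)&(v<190),16)]:
    print(n,*blob(t,roi,f,z))
E
```

```text
time_s: 28.85
eef_pos: [200.4, 453.2, 219.3]
ee_rot: [-0.707, 0.707, 0.009, -0.01]
force: [1.5, -0.4, 0.3]
grip_width: 0.799
t 28.85 pos [200.4 453.2 219.3] toolx yaw 1.5 q [0.92 0.26 1.6  0.   1.28 0.89] F [ 1.5 -0.4  0.3] w 0.799
delta_cm [-0.02 -0.57  0.68] twist [ 0.     0.009 -0.001]
jar [596.1   9.5  43.7  42.2 -88.5 275. ] [596.1   9.6]
tin [ 441.2 -169.1   80.3   54.7   72.9  495. ] [ 440.6 -169.1]
infl [450.8 361.6 124.1  47.3  79.  745. ] [449.  354.5]
lever [ 438.  -349.5  122.    35.3  -85.2  598. ] [ 439.3 -345.9]
rasp [590.8 329.1  69.2  20.4 -86.4 206. ] [589.6 329.5]
```

View pics/top19.png

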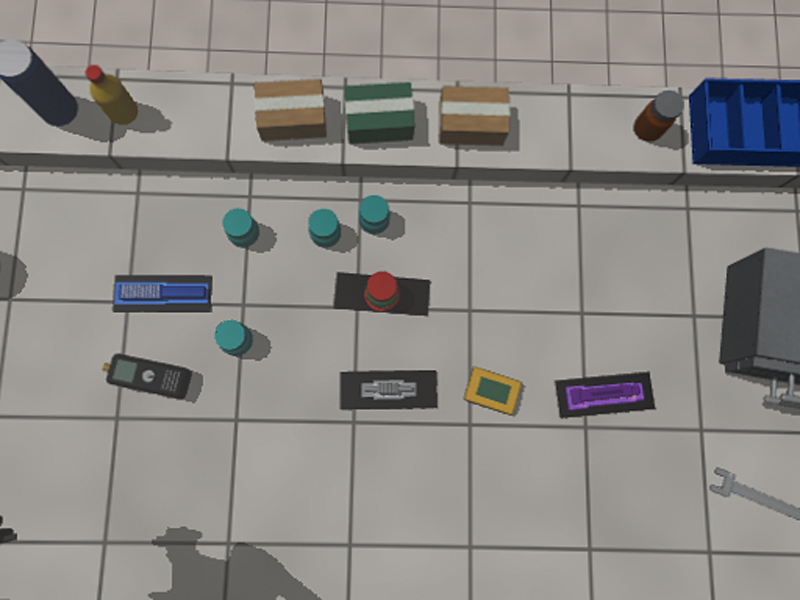

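View pics/side19.png

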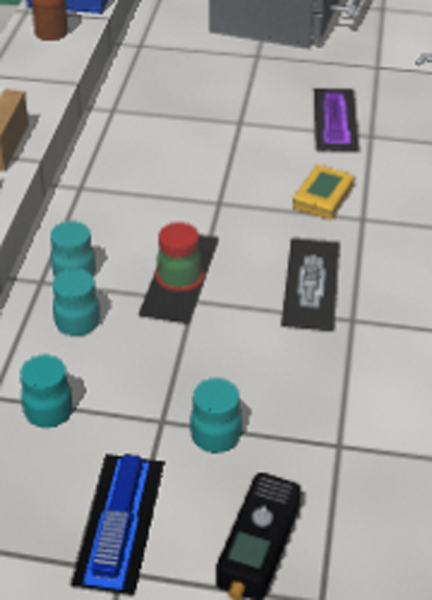

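All four are on their mats, and the tin and inflator readings are unchanged. One close-up checks the centring of the long ones.

```bash
python3 - <<'E'
from h import *
t=imaging.capture("top");f=t["frame"]
cr=[cv2.resize(f[a:b,c:d,::-1],(760,190),interpolation=cv2.INTER_CUBIC) for a,b,c,d in((178,198,70,150),(239,259,209,289),(243,263,347,427))]
cv2.imwrite("pics/fin.png",np.vstack(cr))
print(blob(t,(365,375,420,405),lambda r,g,b,h,S,v:(v>70)&(v<140),16))
print(blob(t,(565,375,650,412),lambda r,g,b,h,S,v:PUR(r,g,b,h,S,v)&(v<150),14))
print(blob(t,(113,278,213,310),lambda r,g,b,h,S,v:(v>75)&(v<175),16))
E
```

```text
(array([439.6,  -8.2,  81.5,  29.4, -88.8, 331. ]), array([440.3,  -8.7], dtype=float32))
(array([ 441.4, -349.8,  110.8,   28.1,  -85.3,  367. ]), array([ 442.7, -345.5], dtype=float32))
(array([591.2, 362. , 149.7,  50.9, -84.7, 659. ]), array([587.6, 369.8], dtype=float32))
```

View pics/fin.png

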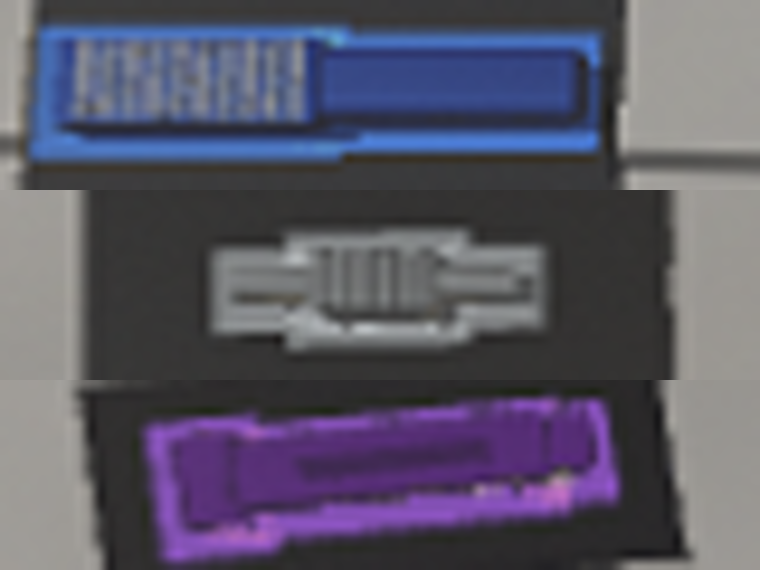

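The close-up shows each part inside its coloured edge with margins on all sides: rasp (320,85), valve tool (380,280), lever (385,465). Offsets are a few mm and all three lie along their outlines. I hand in.

```bash
python3 -c "
from rig import ctrl
print(ctrl.finish_job())"
```

```text
the job is handed in; nothing more can be done
None
```

I picked up the jar, valve tool, lever and rasp in that order, set each on its own mat, released it, and backed the arm off before handing in at about 29 s. No verdict was reported.

**Jar:** the top camera puts it 1 mm from its mat's centre, and it looked upright in every picture.

**Long parts:** in the last close-up, all three lie along their outlines and inside the coloured edges. I judge the offsets at a few mm by eye. My colour masks merged each part with its outline, so they gave no reliable figures for these three.

**Bystanders:** the patch tin and inflator readings matched the first measurements, and the turquoise jars looked where they began.

**Disagreement:** the two cameras differ by about 5.5 mm in y. I mostly set each placement by the shift seen within one camera, so most of that cancels out.

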